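# Show the washed float and strike-off plate to the surface scanner and put them away

## Task

The float (orange handle) and the strike-off plate (blue handle) have been washed and lie on the sloped drain board. One after the other, in either order, lift each up, hold its flat underside up to the scanner's sloped glass - square to the glass, in the middle between the two glare shields with its long side running from one shield to the other, and level with their yellow front edges - and keep it still there for about a second and a half; then lay it down gently, flat in the bay of the red tray that fits it, before you fetch the other one. Do not touch the scanner, and leave everything else on the bench where it is.

Things in the scene. Friction and masses are not known exactly. Their poses are not given: they have to be found in the camera images.
- float: Hand float, bright aluminium, about 0.24 kg. Flat blade 75 x 160 mm, 8 mm thick, orange handle on its back. Origin: centre of the flat working face (underside); x along the 160 mm side, z from the face towards the handle. A half turn about z makes no difference. At the start it lies face down on the drain board's slope, x up the slope, lower edge at the lip, in the left or right place.
- plate: Strike-off plate, dark grey, about 0.5 kg. Flat blade 120 x 160 mm, 8 mm thick, blue handle on its back. Origin: centre of the flat working face (underside); x along the 160 mm side, z from the face towards the handle. A half turn about z makes no difference. At the start it lies face down on the drain board's slope, x up the slope, lower edge at the lip, in the left or right place.
- float_grip (a point): Middle of the orange handle bar, on the float's axis 52 mm from its working face; same axes as the float. The bar is flat-sided, along x, 110 mm long, 24 mm wide (y), 24 mm high, on two 18 mm posts centred 44 mm either side of this point; 32 mm are free between blade and bar.
- plate_grip (a point): Middle of the blue handle bar, on the plate's axis 52 mm from its working face; same axes as the plate. The bar is flat-sided, along x, 110 mm long, 24 mm wide (y), 24 mm high, on two 18 mm posts centred 44 mm either side of this point; 32 mm are free between blade and bar.
- drain_board: White drain board on a tubular stand, fixed. Origin on the bench under its middle; x horizontal, towards the upper edge; z up. The surface (210 x 285 mm) rises at 30 degrees towards +x and passes 100 mm above the origin; lip 10 mm high along the lower edge, side rims 12 mm; top edge 160 mm above the bench. The tools lie at about 72 mm either side of its middle.
- scanner: Surface scanner, fixed: white wedge-shaped console 220 mm deep (x from -90 to +130 mm), 246 mm wide, 205 mm high, with a dark glass window sloped 40 degrees that looks up and back towards the robot. Origin on the bench under it, x away from the robot at yaw 0, z up.
- view (a point): Viewing pose, where the centre of the working face goes: 41 mm out from the middle of the glass, midway between the two black glare shields, level with their yellow front edges. z: square out of the glass (40 degrees from vertical, up and towards the robot); y: from shield to shield; x: up the glass. Shields 160 mm long, standing 41 mm out from the glass, 208 mm apart inside; glass 140 x 186 mm.
- tray: Red plastic tool tray, fixed, 190 (x) x 300 (y) mm, walls 5 mm thick and 35 mm high above the bench, floor 4 mm thick. Origin on the bench under its middle. Three bays with their long sides along x: plate bay (180 x 140 mm inside, on the -y side), float bay (180 x 95 mm, next to it), narrow bay (180 x 45 mm, +y side) that holds a scraper.
- plate_bay (a point): Centre of the floor of the wide bay (180 x 140 mm), 4 mm above the bench, for the strike-off plate; x along the bay's 180 mm side, y across, z up.
- float_bay (a point): Centre of the floor of the middle bay (180 x 95 mm), 4 mm above the bench, for the float; x along the bay's 180 mm side, y across, z up.
- mould: Bystander: white capped concrete-cylinder mould standing on the bench in front of the scanner, 110 mm diameter at its black cap, 206 mm high, filled and heavy. Origin under its middle.
- tin: Bystander: round aluminium sample tin with lid, 94 mm diameter, 51 mm high, on the bench. Origin under its middle.
- brush: Bystander: white scrubbing brush with green bristles lying on the bench, 210 mm long, 45 mm high. Origin on the bench near its middle.
- scoop: Bystander: aluminium hand scoop with wooden handle lying on the bench, 200 mm long, 40 mm high. Origin near its middle.
- scraper: Bystander: steel scraper with dark wooden handle lying in the tray's narrow bay, 155 mm long, 14 mm high. Origin under its middle.
- mallet: Bystander: rubber mallet with wooden handle lying on the bench near the robot, 215 mm long, 54 mm high. Origin near the middle of its length.
There are look-alikes about, which are no part of the job. What is shaped like the float but pink or turquoise is not meant.

How it is judged:
By the outcome, as a careful person would: the job done as asked, in the order asked, and still so for the second after the job is handed in, with the robot touching nothing.
It also fails if it takes over 72 s, if anything falls off the work surface, if the arm or the gripper's body presses on something with over 40 N, if the wrist force passes 120 N, or if a joint passes its speed limit or range.

## Robot

A 6-joint arm with a two-finger parallel gripper is mounted at the origin on the work surface. World frame = base frame: x ahead of the robot, y to its left, z up, the work surface at z = 0. Lengths are in mm, angles in rad, forces in N, time in s.
With the tool pointing down it reaches from about 275 to 850 mm from the base axis. Payload 19 kg.
Tool frame: the origin (TCP) lies between the finger pads; the fingertips stand 17 mm ahead of it and the grasp point (between the pads) lies 2 mm behind it (robot.tip_extent is the distance from the TCP to the fingertips, in mm); z points along the fingers, y is the direction in which the jaws open and shut (so a half turn about z gives the same grasp; the last joint's range is limited). The gripper opens to 85 mm and grips with 20 to 120 N. Pads are 22 mm wide; open, the fingers measure 114 mm over their backs; the gripper's body (76 mm by 85 mm) begins 54 mm behind the grasp point. The pads swing forward as they close: fully open they stand 13 mm farther back than shut.
Start: joints at [-1.337, 0.15, 1.437, -0, 1.554, -0.134], TCP at [206.721, -536.521, 213.467] pointing down, gripper open.
Joint ranges: [-2.8, 2.8], [-0.68, 2.1], [0.12, 2.68], [-1.39, 4.53], [0.16, 2.79], [-2.81, 2.81]. Speed limits (rad/s): [1.89, 1.89, 2.22, 3.01, 3.01, 3.01].

## Interface

Orientations are given as a 3x3 rotation matrix whose columns are the frame's x, y, z axes.
In Python, from cell import sensors, optics, robot gives the robot as it stands.
- The arm moves only by the tool send_rows, never from a script. Its argument "rows" is a list of rows, each a list of 3 entries, a list of its own where there are three numbers: the turn, a rotation vector about the tool's x, y, z in degrees, then the shift along the tool's x, y, z in m, then the closure, from -1 (fully open) to 1 (shut), so that 0 is half open. In form: [[[rx, ry, rz], [tx, ty, tz], grip], ...]. A call has 1 to 12 rows; each row is the pose to reach, as a shift and turn from the pose measured when the call began, along the tool's axes at that moment; what a row does not reach only later rows make up. A row lasts 1/12 s, in which the tool goes at most 41.7 mm and 7.16 degrees, less where a joint would pass 70% of its speed; a pose out of reach is approached as far as the arm can. A call with a gripper value outside its range is refused whole. The fingers move at their own pace and stop on an object; the grip force is fixed at half the most. Time passes only in rows, so rows that repeat a pose let the fingers close. It gives the time, the measured TCP pose, the force and the opening at its end, in the units of the state.
- sensors.state(): the state, without advancing time (a new reading comes with each control period).
- optics.camera(name): name is "scene" or "side" or "wrist"; returns a dict with "frame" (384x512x3 uint8, red, green, blue), "fov_y" (degrees; the focal length in pixels is half the picture's height over the tangent of half this angle, whatever the lens; pixels are square), "cx", "cy" (the principal point, pixels), "dist_coeffs" ([k1, k2, p1, p2, k3] as OpenCV has them; the pictures are not rectified), "camera_from_world" (4x4, takes a point from world to camera coordinates). Camera axes: x right, y down, z forward; pixel columns grow to the right and rows downward; lengths in mm; the calibration is good to about 2 mm. A picture is of the moment at which its call begins. There is no depth.
- robot.hand_in(): hands the job in, once; it reports no verdict.
The state is a dict: "time_s": time; "joints": joint angles; "dq": joint speeds; "tau": joint torques, N m; "position": TCP position; "tcp_rot": TCP orientation; "ft_force": force on the tool from outside, world axes, zero at the start; "wrist_torque": the same for the moment, N m; "finger_gap": opening from 0.0 (shut) to 1.0 (fully open).
Only numpy, scipy, OpenCV 4.12 (cv2) and the standard library are available. Lean on these libraries where they do the work, as an engineer would, in place of code of your own. Each camera call takes 0.05 s, during which the arm holds its last target. There are 200 camera calls.

## Working session

There is one attempt and no reset: what is moved stays moved. The work goes in short steps, Python scripts to look and compute and a tool call to move; the robot and the scene stay as the last step left them, time stands still between calls to the robot, and variables do not carry over. Pictures are saved under pics/ and viewed, about 8 in all and at most 12, crops included, and the job is handed in when it is done.

Besides the shell and the picture viewer there is one more tool, called after "Request:" as a command line: name --argument value ..., lists and objects as JSON in quotes. send_rows: Moves the arm, as the interface text tells. Its arguments: {"type":"object","properties":{"rows":{"type":"array"}},"required":["rows"]}

```bash
mkdir -p pics; ls; cat > h.py <<'E'
import numpy as np, cv2, json
from cell import sensors, optics, robot
def K(c):
    f=c['frame'].shape[0]/2/np.tan(np.radians(c['fov_y'])/2)
    return np.array([[f,0,c['cx']],[0,f,c['cy']],[0,0,1.]])
def proj(c,P):
    P=np.asarray(P,float).reshape(-1,3);T=np.array(c['camera_from_world'])
    return cv2.projectPoints(P,cv2.Rodrigues(T[:3,:3])[0],T[:3,3],K(c),np.array(c['dist_coeffs'],float))[0][:,0]
def ray(c,uv):
    T=np.array(c['camera_from_world']);n=cv2.undistortPoints(np.array(uv,float).reshape(-1,1,2),K(c),np.array(c['dist_coeffs'],float))[:,0]
    d=np.c_[n,np.ones(len(n))]@T[:3,:3];return -T[:3,:3].T@T[:3,3],d
def atz(c,uv,z):
    o,d=ray(c,uv);z=np.asarray(z,float)
    return o+d*((z-o[2])/d[:,2])[:,None]
def take(n,tag):
    c=optics.camera(n);cv2.imwrite(f'pics/{tag}_{n}.png',cv2.cvtColor(c['frame'],cv2.COLOR_RGB2BGR))
    import pickle;pickle.dump(c,open(f'pics/{tag}_{n}.pkl','wb'));return c
def load(tag,n):
    import pickle;return pickle.load(open(f'pics/{tag}_{n}.pkl','rb'))
E
python3 - <<'E'
from h import *
ims=[]
for n in ['scene','side','wrist']:
    c=take(n,'a');T=np.array(c['camera_from_world']);print(n,c['fov_y'],c['dist_coeffs'],-T[:3,:3].T@T[:3,3],T[2,:3])
    cv2.imwrite(f'pics/a2_{n}.png',cv2.resize(cv2.cvtColor(c['frame'],cv2.COLOR_RGB2BGR),(800,600),interpolation=cv2.INTER_CUBIC))
print(sensors.state())
E
```

```text
pics
scene 51.59131539449375 [0.00495644 0.         0.         0.         0.        ] [ 963.77672855 -747.79369882 1042.02628036] [-0.37631824  0.58173436 -0.72108926]
side 46.79264938512893 [-0.0492924  0.         0.         0.         0.       ] [ 382.77174215 1106.3166244  1215.00579154] [ 0.06286234 -0.69418761 -0.71704385]
wrist 63.04744906978574 [-0.05284793  0.          0.          0.          0.        ] [ 271.31610233 -511.46003714  373.91259934] [-0.25559597 -0.09646821 -0.96195872]
{'time_s': 0.15, 'joints': array([-1.33698616e+00,  1.50889319e-01,  1.43784114e+00,  2.48071214e-05,
        1.55377643e+00, -1.34010237e-01]), 'dq': array([ 0.00034757, -0.00144638, -0.00319101, -0.0002756 , -0.00064887,
       -0.00167348]), 'tau': array([ 2.96383005e-03, -7.13385987e+01, -5.71042478e+01, -1.22363658e-04,
        7.23253863e-03,  4.92122899e-05]), 'position': array([ 206.70031649, -536.36332165,  213.02505886]), 'tcp_rot': array([[ 9.33113477e-01,  3.59581984e-01, -1.87686292e-04],
       [ 3.59582003e-01, -9.33113060e-01,  8.95104961e-04],
       [ 1.46731087e-04, -9.02723116e-04, -9.99999582e-01]]), 'ft_force': array([ 0.47655027, -0.33962983, -0.04150172]), 'wrist_torque': array([-0.05222784,  0.00945056,  0.03628418]), 'finger_gap': 0.9987127636922462}
```

View pics/a2_scene.png

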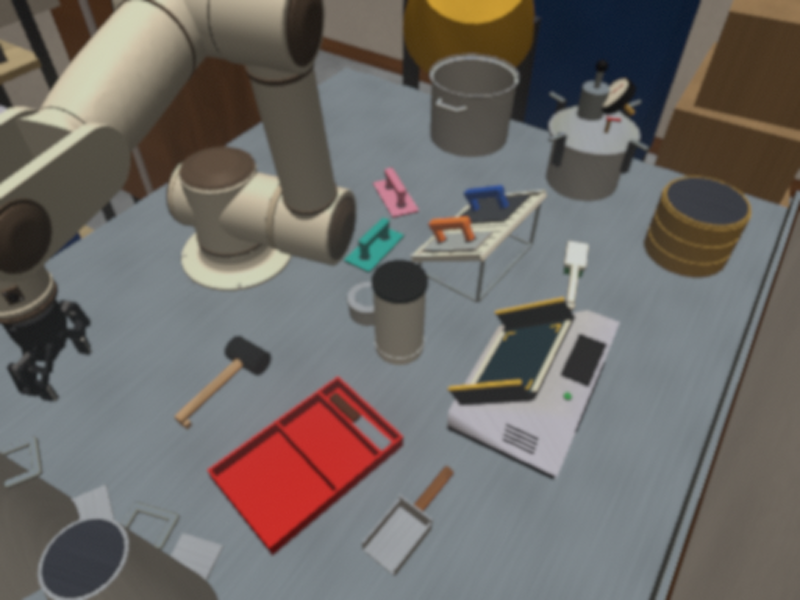

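View pics/a2_side.png

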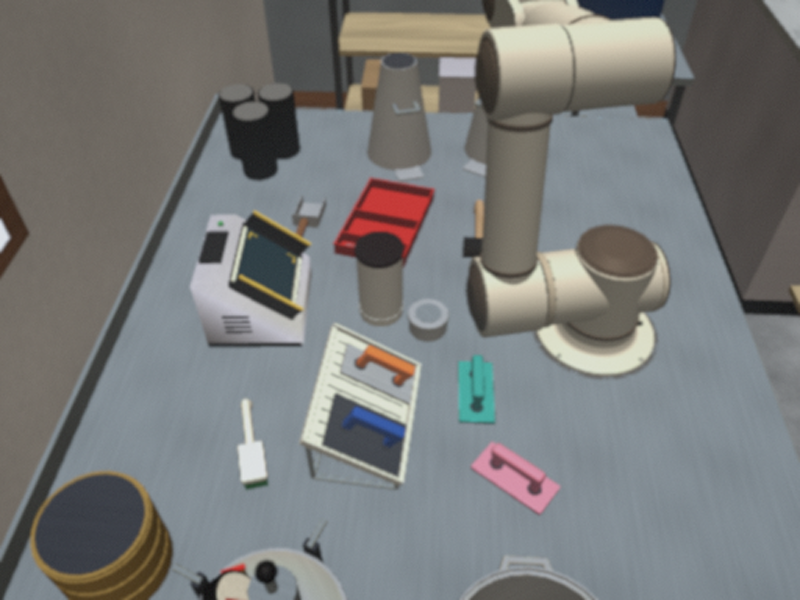

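```bash
cat >> h.py <<'E'
def crop(c,x0,y0,w,h,s,out,pts=None):
    im=cv2.cvtColor(c['frame'],cv2.COLOR_RGB2BGR)[y0:y0+h,x0:x0+w]
    im=cv2.resize(im,None,fx=s,fy=s,interpolation=cv2.INTER_CUBIC)
    im=cv2.addWeighted(im,2,cv2.GaussianBlur(im,(0,0),5),-1,0)
    for x in range(-(-x0//20)*20,x0+w,20):
        X=int((x-x0+.5)*s);cv2.line(im,(X,0),(X,6),(0,255,255),1);cv2.putText(im,str(x),(X+1,12),0,.32,(0,255,255),1)
    for y in range(-(-y0//20)*20,y0+h,20):
        Y=int((y-y0+.5)*s);cv2.line(im,(0,Y),(6,Y),(0,255,255),1);cv2.putText(im,str(y),(1,Y-1),0,.32,(0,255,255),1)
    for p in (pts if pts is not None else []):
        q=np.round((np.asarray(p)-[x0,y0]+.5)*s).astype(int)
        if q.ndim==2: cv2.polylines(im,[q],False,(0,255,0),1)
        else: cv2.circle(im,tuple(int(v) for v in q),2,(0,255,0),1)
    cv2.imwrite(out,im)
E
python3 - <<'E'
from h import *
crop(load('a','side'),120,125,155,190,3.1,'pics/c1.png')
crop(load('a','scene'),255,110,145,200,3,'pics/c2.png')
a=cv2.imread('pics/c1.png');b=cv2.imread('pics/c2.png')
m=np.zeros((600,800,3),np.uint8);a=a[:600];m[:a.shape[0],:a.shape[1]]=a
b=cv2.resize(b,None,fx=.73,fy=.73);m[:b.shape[0],482:482+b.shape[1]]=b[:,:318]
cv2.imwrite('pics/m1.png',a)
crop(load('a','scene'),130,115,270,240,2.5,'pics/m2.png')
E
```

```text
(no output)
```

View pics/m1.png

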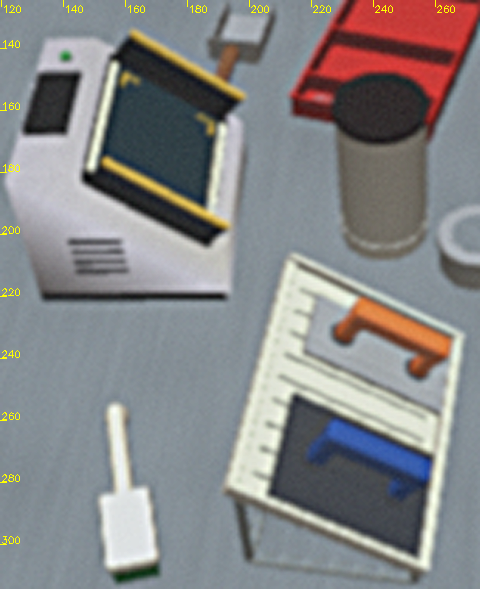

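View pics/m2.png

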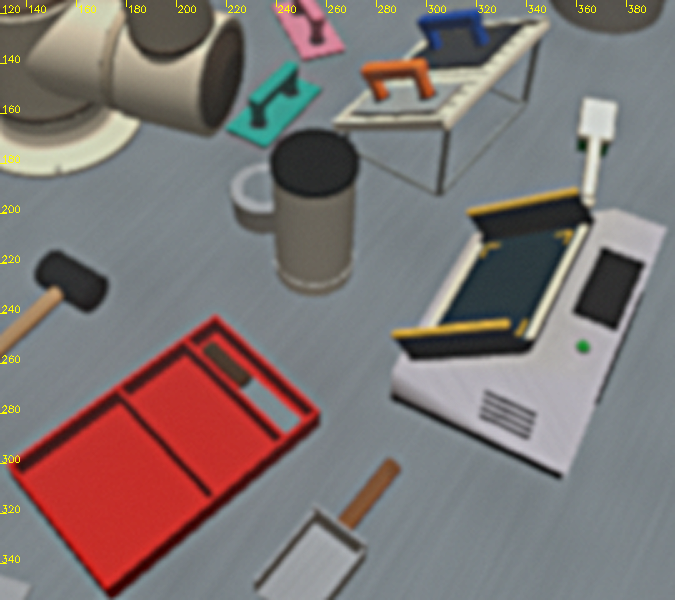

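```bash
cat > fit.py <<'E'
from h import *
from scipy.optimize import minimize, least_squares
from scipy.spatial.transform import Rotation as Ro
S=4
def hull_mask(c,boxes,R,p):
    m=np.zeros((384*S//1,512*S),np.uint8)
    for lo,hi in boxes:
        v=np.array([[a,b,d] for a in(lo[0],hi[0]) for b in(lo[1],hi[1]) for d in(lo[2],hi[2])])
        q=(proj(c,v@R.T+p)+.5)*S
        cv2.fillConvexPoly(m,cv2.convexHull(np.round(q*16).astype(np.int32)),255,shift=4)
    return cv2.GaussianBlur(cv2.resize(m,(512,384),interpolation=cv2.INTER_AREA).astype(np.float32)/255,(0,0),1.2)
def hue(c,h0,h1,smin,vmin,win):
    h=cv2.cvtColor(c['frame'],cv2.COLOR_RGB2HSV);m=((h[...,0]>=h0)&(h[...,0]<=h1)&(h[...,1]>smin)&(h[...,2]>vmin)).astype(np.float32)
    w=np.zeros_like(m);x0,y0,x1,y1=win;w[y0:y1,x0:x1]=1
    return cv2.GaussianBlur(m*w,(0,0),.9)
def fit(views,boxes,Rf,x0,steps):
    def cost(x):
        R,p=Rf(x);return sum((((hull_mask(c,boxes(x) if callable(boxes) else boxes,R,p)-m)*w)**2).sum() for c,m,w in views)
    b=None
    for k in range(2):
        x=x0 if b is None else b.x
        sim=np.vstack([x]+[np.array(x)+np.eye(len(x))[i]*steps[i]/(1+2*k) for i in range(len(x))])
        b=minimize(cost,x,method='Nelder-Mead',options=dict(initial_simplex=sim,maxiter=250,xatol=.05,fatol=.02))
    return b
rz=lambda a:Ro.from_euler('z',a,degrees=True).as_matrix()
ry=lambda a:Ro.from_euler('y',a,degrees=True).as_matrix()
def tri(ca,ua,cb,ub):
    r=[]
    for a,b in zip(ua,ub):
        o1,d1=ray(ca,[a]);o2,d2=ray(cb,[b]);A=np.c_[d1[0],-d2[0]];t=np.linalg.lstsq(A,o2-o1,rcond=None)[0]
        p,q=o1+d1[0]*t[0],o2+d2[0]*t[1];r.append(np.r_[(p+q)/2,np.linalg.norm(p-q)])
    return np.array(r)
m1=lambda a:np.array(a)/3.1+[119.5,124.5]
m2=lambda a:np.array(a)/2.5+[129.5,114.5]
E
cat > f1.py <<'E'
from fit import *
sd,sc=load('a','side'),load('a','scene');np.set_printoptions(precision=2,suppress=True)
Y=tri(sd,m1([(132,34),(243,98),(103,160),(228,226)]),sc,m2([(508,324),(393,335),(580,190),(468,211)]))
print('strips',Y, np.linalg.norm(Y[0]-Y[1]),np.linalg.norm(Y[2]-Y[3]))
print('board side rims? corners z',tri(sd,m1([(290,256),(462,333)]),sc,m2([(448,124),(335,121)])))
one=np.ones((384,512),np.float32)
T=atz(sc,m2([(215,318),(320,413),(112,597),(12,468)]),35.);print('tray',T)
# tray
c0=T.mean(0);m=hue(sc,0,6,150,60,(125,230,265,360))+hue(sc,174,180,150,60,(125,230,265,360))
w=one.copy();d=T[1]-T[2];yaw=np.degrees(np.arctan2(d[1],d[0]))-90
mf=cv2.GaussianBlur(cv2.morphologyEx((m>.5).astype(np.uint8),cv2.MORPH_CLOSE,np.ones((25,25),np.uint8)).astype(np.float32),(0,0),1.)
b=fit([(sc,mf,w)],[((-95,-150,0),(95,150,35))],lambda x:(rz(x[2]),np.array([x[0],x[1],0])),[c0[0],c0[1],yaw],[10,10,5]);print('tray',b.x,b.fun,mf.sum())
# handles
H=[((-55,-12,40),(55,12,64)),((-53,-9,8),(-35,9,40)),((35,-9,8),(53,9,40))]
res={}
for n,h0,h1,ws,wc,ua,ub in [('float',3,16,(225,210,270,250),(270,135,310,160),(403,335),(396,72)),('plate',105,125,(215,255,265,290),(290,115,330,140),(378,445),(453,25))]:
    P=tri(sd,m1([ua]),sc,m2([ub]))[0];print(n,'bar',P)
    ms=hue(sd,h0,h1,110,50,ws);mc=hue(sc,h0,h1,110,50,wc)
    b=fit([(sd,ms,one),(sc,mc,one)],H,lambda x:(rz(x[3])@ry(-30),x[:3]),[P[0]+26,P[1],P[2]-45,0],[10,10,10,8]);print(n,b.x,b.fun,ms.sum(),mc.sum());res[n]=b.x
# scanner yellow edges
c0=Y[:,:3].mean(0);u=Y[0,:3]-Y[1,:3]+Y[2,:3]-Y[3,:3];yaw=np.degrees(np.arctan2(u[1],u[0]))
ms=hue(sd,18,32,90,110,(150,133,202,203))*1;mc=hue(sc,18,32,90,110,(284,186,366,253))
w_s=one*0;w_c=one*0
for w,c,segs in((w_s,sd,[((132,34),(243,98)),((103,160),(228,226))]),(w_c,sc,[((508,324),(393,335)),((580,190),(468,211))])):
    for a,e in segs:
        f=m1 if c is sd else m2;cv2.line(w,tuple(np.round(f(a)).astype(int).tolist()),tuple(np.round(f(e)).astype(int).tolist()),1.,9)
bx=lambda x:[((-80,104,-4),(80,104+x[4],0)),((-80,-104-x[4],-4),(80,-104,0))]
b=fit([(sd,ms*w_s,w_s),(sc,mc*w_c,w_c)],bx,lambda x:(rz(x[3])@ry(-40),x[:3]),[*c0,yaw,6],[8,8,8,5,2]);print('view',b.x,b.fun,(ms*w_s).sum(),(mc*w_c).sum())
E
python3 f1.py
```

```text
strips [[ 801.5  -131.04  210.06    3.04]
 [ 679.98 -140.95  107.89    0.3 ]
 [ 788.21   84.64  213.06    5.86]
 [ 664.09   75.91  110.11    1.5 ]] 159.09913442725335 161.5639888451309
board side rims? corners z [[583.35 159.08 156.52   6.87]
 [401.55 172.84  60.26   5.57]]
tray [[ 459.56 -193.19   35.  ]
 [ 642.19 -234.48   35.  ]
 [ 581.57 -525.72   35.  ]
 [ 395.54 -478.78   35.  ]]
tray [ 511.41 -353.7   -12.98] 167.97970581054688 6662.0
float bar [460.26 238.94 134.05   6.98]
float [487.11 233.12  95.98  -5.45] 87.03514099121094 345.0 249.99998
plate bar [476.56 376.17 138.31  12.2 ]
plate [497.61 381.15  96.26  -6.59] 101.96745300292969 407.99997 197.99998
view [732.54 -28.74 162.68   3.92   7.79] 16.303611755371094 233.99873 266.23343
```

```bash
cat > ov.py <<'E'
from fit import *
def edges(c,boxes,R,p):
    o=[]
    for lo,hi in boxes:
        v=lambda i,j,k:[(lo,hi)[i][0],(lo,hi)[j][1],(lo,hi)[k][2]]
        for l in ([(0,0,0),(1,0,0),(1,1,0),(0,1,0),(0,0,0)],[(0,0,1),(1,0,1),(1,1,1),(0,1,1),(0,0,1)]):
            o.append(proj(c,np.array([v(*q) for q in l])@R.T+p))
    return o
E
python3 - <<'E'
from ov import *
sd,sc=load('a','side'),load('a','scene')
F=(rz(-5.45)@ry(-30),np.array([487.1,233.1,96])) ;P=(rz(-6.6)@ry(-30),np.array([497.6,381.1,96.3]))
bar=[((-55,-12,40),(55,12,64))]
V=(rz(3.92)@ry(-40),np.array([732.5,-28.7,162.7]))
def ed(c):
    o=edges(c,bar+[((-80,-37.5,0),(80,37.5,8))],*F)+edges(c,bar+[((-80,-60,0),(80,60,8))],*P)
    return o+edges(c,[((-80,104,-.1),(80,111.8,0)),((-80,-111.8,-.1),(80,-104,0))],*V)+edges(c,[((-95,-150,0),(95,150,35))],rz(-13),np.array([511.4,-353.7,0]))
crop(sd,190,205,85,110,5.4,'pics/o1.png',ed(sd));crop(sc,258,112,100,60,4,'pics/o2.png',ed(sc));crop(sc,130,185,240,175,1.6,'pics/o3.png',ed(sc))
m=np.zeros((600,860,3),np.uint8)
for f,x,y in(('o1',0,0),('o2',459,0),('o3',459,242)):
    a=cv2.imread(f'pics/{f}.png');m[y:y+a.shape[0],x:x+a.shape[1]]=a[:600-y]
cv2.imwrite('pics/m3.png',m[:,:800] if 0 else cv2.resize(m,(800,558)))
E
```

```text
(no output)
```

View pics/m3.png

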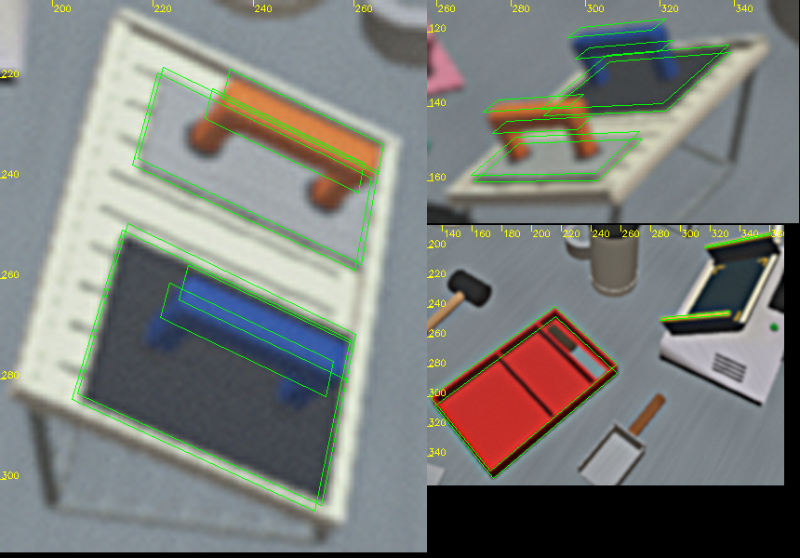

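```bash
cat > f2.py <<'E'
from fit import *
sd,sc=load('a','side'),load('a','scene');np.set_printoptions(precision=2,suppress=True)
H=[((-55,-12,40),(55,12,64)),((-52,-7,14),(-36,7,40)),((36,-7,14),(52,7,40))]
for sm,vm in((110,50),(80,30)):
  M={}
  for n,h0,h1,ws,wc in [('f',3,16,(225,210,270,250),(270,135,310,160)),('p',105,125,(215,255,265,290),(290,115,330,140))]:
    M[n]=(hue(sd,h0,h1,sm,vm,ws),hue(sc,h0,h1,sm,vm,wc)); 
  def cost(x,full=False):
    R=rz(x[2])@ry(-30);o=np.array([x[0],x[1],x[7] if len(x)>7 else 100.]);t=0
    for n,s,y,dx in(('f',x[3],x[5],0),('p',x[4],x[6],0)):
        p=o+R@np.array([s,y,0])
        if full: print(n,p)
        for c,m in zip((sd,sc),M[n]): t+=((hull_mask(c,H,R,p)-m)**2).sum()
    return t
  for x0,st in(([505,307,-5,-20,-20,-72,72],[8,8,3,4,4,5,5]),):
    for k in range(3):
        b=minimize(cost,x0,method='Nelder-Mead',options=dict(initial_simplex=np.vstack([x0]+[np.array(x0)+np.eye(len(x0))[i]*st[i] for i in range(len(x0))]),maxiter=500,xatol=.03,fatol=.02));x0=b.x
    print(sm,b.x,b.fun,[m.sum() for n in M for m in M[n]]);cost(b.x,True)
E
python3 f2.py
```

```text
110 [505.07 307.2   -5.24 -12.41 -14.36 -75.06  72.1 ] 140.02359008789062 [np.float32(345.0), np.float32(249.99998), np.float32(407.99997), np.float32(197.99998)]
f [487.51 233.43  93.79]
p [499.28 380.14  92.82]
80 [504.68 304.36  -4.86 -11.78 -13.87 -72.07  76.03] 71.88960266113281 [np.float32(391.0), np.float32(289.99994), np.float32(482.99997), np.float32(260.99997)]
f [488.41 233.42  94.11]
p [499.16 381.13  93.06]
```

```bash
cat > plan.py <<'E'
from fit import *
np.set_printoptions(precision=2,suppress=True)
D=np.diag([1,-1,-1.]);F180=rz(180)
OBJ=dict(float=(rz(-5)@ry(-30),np.array([488,233.4,93.5])),plate=(rz(-5)@ry(-30),np.array([499.2,380.6,93])))
VIEW=(rz(3.9)@ry(-40),np.array([732.5,-28.7,162.5]))
TRAY=(rz(-13),np.array([511.4,-353.7,0]))
def tcp(Ro_,p,h=50.,flip=False,off=(0,0,0)):   # object face pose -> tcp pose; h tcp height above face
    R=Ro_@F180@D if flip else Ro_@D
    return R,p+Ro_@np.array([off[0],off[1],h+off[2]])
def rel(a,b):
    Ra,pa=a;Rb,pb=b
    return Ro.from_matrix(Ra.T@Rb).as_rotvec(degrees=True),(Ra.T@(pb-pa))/1000
def cur():
    s=sensors.state();return np.array(s['tcp_rot']),np.array(s['position'])
def chain(*ts):
    np.set_printoptions(precision=4,suppress=True)
    a=cur()
    for t in ts:
        r,d=rel(a,t);print('turn',np.round(r,2).tolist(),'shift',np.round(d,4).tolist(),'rows>=%.1f'%max(np.linalg.norm(r)/7.16,np.linalg.norm(d)/.0417));a=t
E
python3 - <<'E'
from plan import *
sc,sd=load('a','scene'),load('a','side')
print('mould cap',atz(sc,m2([(271,158),(358,165),(314,162)]),206.),atz(sd,m1([(334,105),(430,105),(382,108)]),206.))
print('tin',atz(sd,m1([(476,240)]),51.))
R,p=tcp(*OBJ['float'],h=50,flip=True)
n=-R[:,2];A=cur();chain((A[0],A[1]+[50,100,180]),(R,p+n*150))
print(R,p)
E
```

```text
mould cap [[458.52 -61.53 206.  ]
 [551.95 -14.22 206.  ]
 [505.35 -38.84 206.  ]] [[550.97 -24.39 206.  ]
 [445.13 -30.29 206.  ]
 [497.6  -22.38 206.  ]]
tin [[388.59  25.71  51.  ]]
turn [0.0, 0.0, 0.0] shift [0.0826, -0.0755, -0.1799] rows>=5.1
turn [-40.01, -9.33, -149.29] shift [0.3668, -0.5856, 0.1269] rows>=21.6
[[-0.8627  0.0872  0.4981]
 [ 0.0755  0.9962 -0.0436]
 [-0.5     0.     -0.866 ]] [463.0951 235.5789 136.8013]
```

Request:
send_rows --rows '[[[0, 0, 0], [0.0413, -0.0378, -0.09], -1], [[0, 0, 0], [0.0826, -0.0755, -0.18], -1], [[0, 0, 0], [0.0826, -0.0755, -0.18], -1], [[0, 0, 0], [0.0826, -0.0755, -0.18], -1], [[0, 0, 0], [0.0826, -0.0755, -0.18], -1], [[0, 0, 0], [0.0826, -0.0755, -0.18], -1]]'

```text
time_s: 0.65
position: [258.0, -434.3, 400.1]
tcp_rot: [[0.932, 0.361, 0.004], [0.361, -0.932, -0.007], [0.001, 0.008, -1.0]]
ft_force: [-0.8, 0.1, 0.3]
finger_gap: 1.001
```

Request:
send_rows --rows '[[[-20, -4.7, -74.6], [0.18, -0.29, 0.0], -1], [[-20, -4.7, -74.6], [0.18, -0.29, 0.0], -1], [[-20, -4.7, -74.6], [0.18, -0.29, 0.0], -1], [[-20, -4.7, -74.6], [0.18, -0.29, 0.0], -1], [[-20, -4.7, -74.6], [0.18, -0.29, 0.0], -1], [[-20, -4.7, -74.6], [0.18, -0.29, 0.0], -1], [[-20, -4.7, -74.6], [0.18, -0.29, 0.0], -1], [[-20, -4.7, -74.6], [0.18, -0.29, 0.0], -1], [[-20, -4.7, -74.6], [0.18, -0.29, 0.0], -1], [[-20, -4.7, -74.6], [0.18, -0.29, 0.0], -1], [[-20, -4.7, -74.6], [0.18, -0.29, 0.0], -1], [[-20, -4.7, -74.6], [0.18, -0.29, 0.0], -1]]'

```text
time_s: 1.65
position: [321.1, -97.8, 398.1]
tcp_rot: [[-0.092, 0.966, 0.241], [0.96, 0.15, -0.236], [-0.264, 0.209, -0.942]]
ft_force: [0.2, -0.1, -0.4]
finger_gap: 1.002
```

```bash
python3 - <<'E'
from plan import *
R,p=tcp(*OBJ['float'],h=50,flip=True)
n=-R[:,2];print(cur()[1],sensors.state()['joints'],sensors.state()['time_s']);chain((R,p+n*150))
E
```

```text
[321.05 -97.81 398.05] [-0.4  -0.56  1.68 -0.12  1.7  -0.56] 1.65
turn [-19.96, -4.12, -73.84] shift [0.3548, 0.0886, 0.0598] rows>=10.7
```

Request:
send_rows --rows '[[[-20, -4.1, -73.8], [0.355, 0.0886, 0.06], -1], [[-20, -4.1, -73.8], [0.355, 0.0886, 0.06], -1], [[-20, -4.1, -73.8], [0.355, 0.0886, 0.06], -1], [[-20, -4.1, -73.8], [0.355, 0.0886, 0.06], -1], [[-20, -4.1, -73.8], [0.355, 0.0886, 0.06], -1], [[-20, -4.1, -73.8], [0.355, 0.0886, 0.06], -1], [[-20, -4.1, -73.8], [0.355, 0.0886, 0.06], -1], [[-20, -4.1, -73.8], [0.355, 0.0886, 0.06], -1], [[-20, -4.1, -73.8], [0.355, 0.0886, 0.06], -1], [[-20, -4.1, -73.8], [0.355, 0.0886, 0.06], -1], [[-20, -4.1, -73.8], [0.355, 0.0886, 0.06], -1], [[-20, -4.1, -73.8], [0.355, 0.0886, 0.06], -1]]'

```text
time_s: 2.65
position: [387.9, 245.5, 263.2]
tcp_rot: [[-0.862, 0.125, 0.492], [0.113, 0.992, -0.054], [-0.495, 0.009, -0.869]]
ft_force: [0.9, -0.0, -0.1]
finger_gap: 1.004
```

```bash
python3 - <<'E'
from ov import *; from plan import *
print(cur()[1],sensors.state()['joints'],sensors.state()['time_s'])
R,p=tcp(*OBJ['float'],h=50,flip=True);chain((R,p-R[:,2]*150),(R,p))
c=take('wrist','b')
H=[((-55,-12,40),(55,12,64))]
crop(c,0,0,512,384,1.55,'pics/m4.png',edges(c,H+[((-80,-37.5,0),(80,37.5,8))],*OBJ['float'])+edges(c,H+[((-80,-60,0),(80,60,8))],*OBJ['plate']))
E
```

```text
[387.86 245.45 263.23] [ 0.65 -0.36  1.88 -0.37  1.24 -0.74] 2.65
turn [-0.65, -0.33, -2.16] shift [-0.0025, -0.0032, -0.0026] rows>=0.3
turn [0.0, 0.0, 0.0] shift [0.0, 0.0, 0.15] rows>=3.6
```

View pics/m4.png

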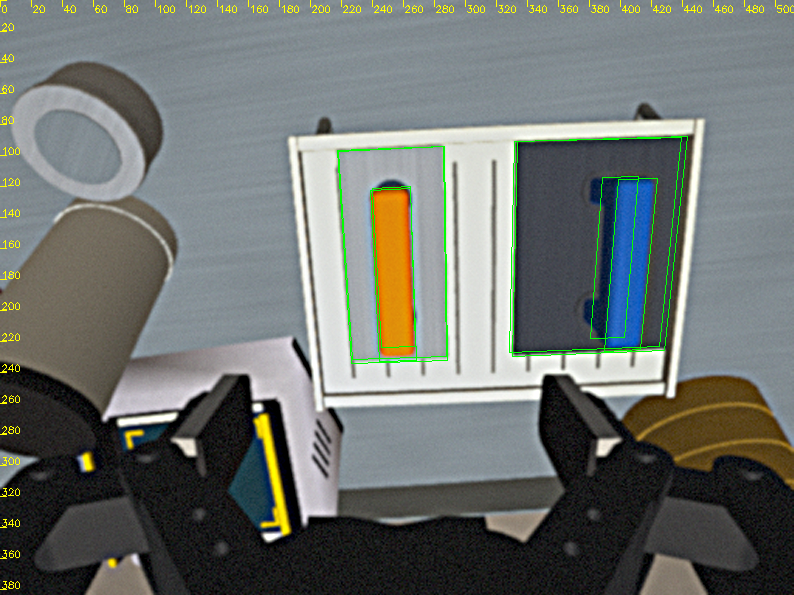

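```bash
cat > f3.py <<'E'
from plan import *
sd,sc,wr=load('a','side'),load('a','scene'),load('b','wrist');one=np.ones((384,512),np.float32)
H=[((-55,-12,40),(55,12,64)),((-52,-7,14),(-36,7,40)),((36,-7,14),(52,7,40))]
for n,h0,h1,ws,wc,ww in [('float',3,16,(225,210,270,250),(270,135,310,160),(230,110,275,235)),('plate',105,125,(215,255,265,290),(290,115,330,140),(370,105,435,230))]:
    v=[(c,hue(c,h0,h1,80,30,w),one) for c,w in((sd,ws),(sc,wc),(wr,ww))]
    for vv in (v,v[2:]):
        b=fit(vv,H,lambda x:(rz(x[3])@ry(-30),x[:3]),[*OBJ[n][1],-5],[4,4,4,4]);print(n,b.x,b.fun)
# blade corners of wrist picture on face-top plane (8 mm above face)
f=lambda a:np.array(a)/1.55-.5
o,d=ray(wr,f([(336,150),(444,146),(448,360),(353,362),(515,142),(690,137),(664,349),(512,356)]))
R=OBJ['float'][0];nn=R[:,2];p0=OBJ['float'][1]+nn*8;t=((p0-o)@nn)/(d@nn);X=o+d*t[:,None];print(X)
print([np.linalg.norm(X[i]-X[j]) for i,j in((0,1),(1,2),(4,5),(5,6))])
E
python3 f3.py
```

```text
float [488.32 233.37  91.01  -4.38] 1732.132568359375
float [ 2326.46   -53.2  -2833.96   -44.89] 613.25
plate [499.88 381.96  91.56  -4.22] 186.29342651367188
plate [502.35 383.52  88.74  -4.49] 137.44544982910156
[[411.43 201.97  60.28]
 [418.27 276.84  60.44]
 [556.53 265.68 140.53]
 [549.27 191.73 140.07]
 [421.71 326.01  59.95]
 [432.24 449.08  59.82]
 [569.14 435.05 139.26]
 [559.58 315.53 139.78]]
[np.float64(75.18876820246062), np.float64(160.1652082856822), np.float64(123.51612433973264), np.float64(158.8950525203579)]
```

```bash
cat >> plan.py <<'E'
OBJ=dict(float=(rz(-4.5)@ry(-30),np.array([488,233.5,92.5])),plate=(rz(-4.5)@ry(-30),np.array([499.8,381.2,92.3])))
E
python3 - <<'E'
from plan import *
A=cur();R,p=tcp(*OBJ['float'],h=49,flip=True)
for b in((R,p-R[:,2]*60),(R,p)): print(rel(A,b))
E
```

```text
(array([-0.77, -0.23, -1.93]), array([-0.  , -0.  ,  0.09]))
(array([-0.77, -0.23, -1.93]), array([-0.  , -0.  ,  0.15]))
```

```bash
sed -i 's#/1000$##' plan.py; sed -i 's#np.linalg.norm(d)/.0417#np.linalg.norm(d)/41.7#' plan.py; python3 - <<'E'
from plan import *
A=cur();R,p=tcp(*OBJ['float'],h=49,flip=True)
for b in((R,p-R[:,2]*60),(R,p)): print('mm',rel(A,b))
E
```

```text
mm (array([-0.77, -0.23, -1.93]), array([-1.78, -1.14, 90.32]))
mm (array([-0.77, -0.23, -1.93]), array([ -2.01,  -0.33, 150.32]))
```

Request:
send_rows --rows '[[[-0.77, -0.23, -1.93], [-0.0018, -0.0011, 0.03], -1], [[-0.77, -0.23, -1.93], [-0.0018, -0.0011, 0.06], -1], [[-0.77, -0.23, -1.93], [-0.0018, -0.0011, 0.09], -1], [[-0.77, -0.23, -1.93], [-0.0019, -0.0008, 0.11], -1], [[-0.77, -0.23, -1.93], [-0.002, -0.0005, 0.13], -1], [[-0.77, -0.23, -1.93], [-0.002, -0.0003, 0.143], -1], [[-0.77, -0.23, -1.93], [-0.002, -0.0003, 0.15], -1], [[-0.77, -0.23, -1.93], [-0.002, -0.0003, 0.15], -1], [[-0.77, -0.23, -1.93], [-0.002, -0.0003, 0.15], -1]]'

```text
time_s: 3.45
position: [463.5, 235.2, 135.7]
tcp_rot: [[-0.863, 0.08, 0.498], [0.07, 0.997, -0.04], [-0.5, 0.001, -0.866]]
ft_force: [0.7, 0.4, 0.7]
finger_gap: 1.001
```

```bash
python3 - <<'E'
from plan import *
A=cur();R,p=tcp(*OBJ['float'],h=49,flip=True)
print(A,rel(A,(R,p)),sensors.state()['time_s'],sensors.state()['ft_force'])
E
```

```text
(array([[-0.86,  0.08,  0.5 ],
       [ 0.07,  1.  , -0.04],
       [-0.5 ,  0.  , -0.87]]), array([463.46, 235.23, 135.66])) (array([-0.02,  0.  , -0.1 ]), array([0.28, 0.2 , 0.68])) 3.45 [0.72 0.39 0.71]
```

Request:
send_rows --rows '[[[0, 0, 0], [0, 0, 0], 1], [[0, 0, 0], [0, 0, 0], 1], [[0, 0, 0], [0, 0, 0], 1], [[0, 0, 0], [0, 0, 0], 1], [[0, 0, 0], [0, 0, 0], 1], [[0, 0, 0], [0, 0, 0], 1], [[0, 0, 0], [0, 0, 0], 1], [[0, 0, 0], [0, 0, 0], 1]]'

```text
time_s: 4.12
position: [463.4, 235.3, 135.6]
tcp_rot: [[-0.863, 0.08, 0.498], [0.07, 0.997, -0.04], [-0.5, 0.0, -0.866]]
ft_force: [-0.4, 0.0, -0.5]
finger_gap: 0.001
```

Request:
send_rows --rows '[[[0, 0, 0], [0, 0, -0.005], 1], [[0, 0, 0], [0, 0, -0.015], 1], [[0, 0, 0], [0, 0, -0.03], 1], [[0, 0, 0], [0, 0, -0.05], 1], [[0, 0, 0], [0, 0, -0.08], 1], [[0, 0, 0], [0, 0, -0.11], 1], [[0, 0, 0], [0, 0, -0.14], 1], [[0, 0, 0], [0, 0, -0.17], 1], [[0, 0, 0], [0, 0, -0.19], 1], [[0, 0, 0], [0, 0, -0.2], 1], [[0, 0, 0], [0, 0, -0.2], 1]]'

```text
time_s: 5.03
position: [363.2, 243.7, 311.3]
tcp_rot: [[-0.862, 0.079, 0.501], [0.07, 0.997, -0.037], [-0.502, 0.003, -0.865]]
ft_force: [0.2, 0.6, 0.4]
finger_gap: -0.002
```

```bash
python3 - <<'E'
from plan import *
A=cur();RV,pV=VIEW
Rf=RV@rz(90)   # object x = view y
T=tcp(Rf,pV,h=49)
S=sensors.state();print(A[1],S['joints'],S['time_s'],S['ft_force'],S['finger_gap'])
pre=(T[0],T[1]+RV[:,2]*90);mid=(T[0],np.array([560,130,390.]))
print(T,pre[1]);chain(mid,pre,T)
E
```

```text
[363.24 243.66 311.34] [ 0.68 -0.42  1.83 -0.36  1.34 -0.79] 5.0333 [0.22 0.55 0.36] -0.0023105333865135217
(array([[-0.07,  0.76,  0.64],
       [ 1.  ,  0.05,  0.04],
       [ 0.  ,  0.64, -0.77]]), array([701.08, -30.84, 200.04])) [643.36 -34.78 268.98]
turn [-11.21, -3.95, 82.7] shift [-217.0307, -97.5222, 34.7467] rows>=11.7
turn [0.0, 0.0, 0.0] shift [-170.0651, -22.6662, 138.9609] rows>=5.3
turn [0.0, 0.0, 0.0] shift [0.0, -0.0, 90.0] rows>=2.2
```

```bash
python3 - <<'E'
from ov import *; from plan import *
c=take('wrist','d');s=take('scene','d')
H=[((-55,-12,40),(55,12,64))]
a='pics/d1.png';b='pics/d2.png'
crop(c,0,0,512,384,1.,a,edges(c,H+[((-80,-37.5,0),(80,37.5,8))],*OBJ['float']))
crop(s,210,40,170,130,2.9,b,edges(s,H+[((-80,-37.5,0),(80,37.5,8))],*OBJ['float']))
A,B=cv2.imread(a),cv2.imread(b)
A=cv2.resize(A,(307*1,230));m=np.zeros((380,800,3),np.uint8);m[:230,:307]=A;m[:377,307:800]=B[:377,:493];cv2.imwrite('pics/m5.png',m)
E
```

```text
(no output)
```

View pics/m5.png

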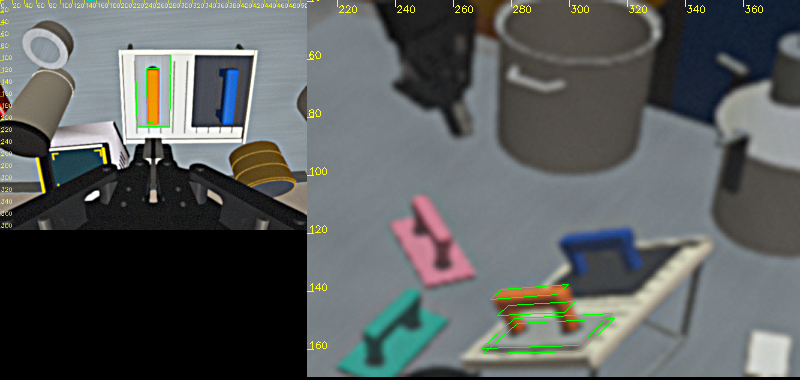

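```bash
python3 - <<'E'
from plan import *
print(robot.tip_extent,[a for a in dir(robot) if a[0]!='_'])
s,w=load('d','scene'),load('d','wrist');R,p=cur()
P=[p+R[:,2]*t for t in(-50,-2,0,17)]
print(proj(s,P),proj(w,P));d=take('side','d');print(proj(d,P))
print(proj(w,OBJ['float'][1]+OBJ['float'][0]@np.array([0,0,64])))
crop(d,150,60,180,200,3,'pics/m6a.png',[q for q in proj(d,P)]);crop(s,210,40,80,80,4,'pics/m6b.png',[q for q in proj(s,P)]);crop(w,200,200,110,150,3,'pics/m6c.png',[q for q in proj(w,P)])
m=np.zeros((600,870,3),np.uint8)
for f,x,y in(('a',0,0),('b',545,0),('c',540,325)):
    a=cv2.imread(f'pics/m6{f}.png')[:600-y,:870-x];m[y:y+a.shape[0],x:x+a.shape[1]]=a
cv2.imwrite('pics/m6.png',cv2.resize(m,(800,552)))
E
```

```text
17.0 ['PlanningError', 'hand_in', 'tip_extent']
[[260.07  77.78]
 [265.61  91.23]
 [265.84  91.78]
 [267.76  96.44]] [[254.93 274.99]
 [254.71 228.98]
 [254.7  227.58]
 [254.65 216.77]]
[[291.42 186.76]
 [282.07 196.35]
 [281.69 196.74]
 [278.5  200.01]]
[[254.57 163.61]]
```

View pics/m6.png

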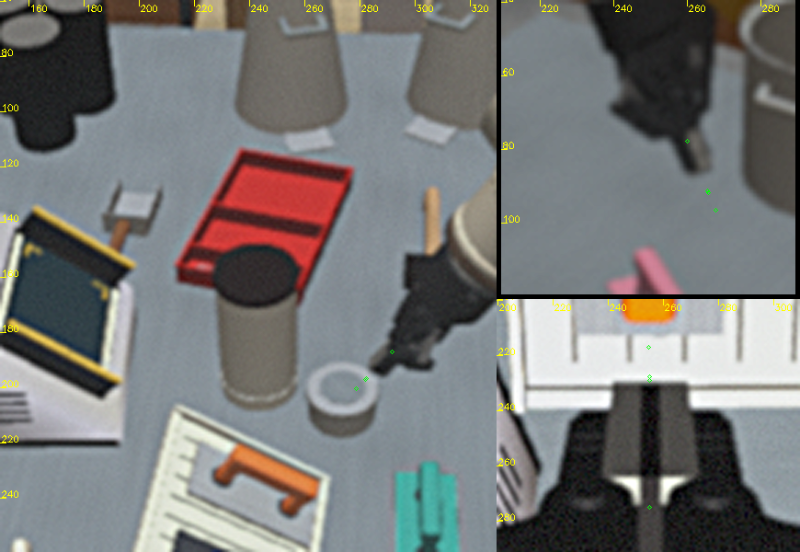

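```bash
python3 - <<'E'
from plan import *
s,d=load('d','scene'),load('d','side');R,p=cur()
X=tri(s,[(263.5,85.8),(265,84.5)],d,[(286.5,194),(286.5,194)]);print(X,(X[:,:3]-p)@R)
S=sensors.state();print(S['joints'])
def dh(q): pass
a=load('a','scene');b=load('a','side')
A=np.array([[.933113,.359582,0],[.359582,-.933113,0],[0,0,-1]]);pa=np.array([206.7,-536.36,213.0])
print(proj(a,[pa+A@[0,y,z] for y in(-50,0,50) for z in(-22,17)]))
E
```

```text
[[351.1  247.55 324.51   0.38]
 [352.53 252.08 328.28   3.24]] [[  2.83   3.52 -21.18]
 [  0.03   8.15 -23.92]]
[ 0.68 -0.41  1.83 -0.36  1.34 -0.79]
[[ 56.39 226.59]
 [ 61.64 235.81]
 [ 45.34 242.04]
 [ 51.08 251.14]
 [ 33.51 258.59]
 [ 39.78 267.53]]
```

```bash
python3 - <<'E'
from plan import *
A=cur()
for h in(50,13): print(rel(A,tcp(*OBJ['float'],h=h,flip=True)))
E
```

```text
(array([-0.08, -0.07, -0.07]), array([ -0.58,   0.56, 198.53]))
(array([-0.08, -0.07, -0.07]), array([ -0.62,   0.61, 235.53]))
```

Request:
send_rows --rows '[[[0, 0, 0], [0, 0, 0], -1], [[0, 0, 0], [0, 0, 0.02], -1], [[0, 0, 0], [-0.0006, 0.0006, 0.05], -1], [[0, 0, 0], [-0.0006, 0.0006, 0.08], -1], [[0, 0, 0], [-0.0006, 0.0006, 0.11], -1], [[0, 0, 0], [-0.0006, 0.0006, 0.14], -1], [[0, 0, 0], [-0.0006, 0.0006, 0.165], -1], [[0, 0, 0], [-0.0006, 0.0006, 0.18], -1], [[0, 0, 0], [-0.0006, 0.0006, 0.19], -1], [[0, 0, 0], [-0.0006, 0.0006, 0.198], -1], [[0, 0, 0], [-0.0006, 0.0006, 0.205], -1], [[0, 0, 0], [-0.0006, 0.0006, 0.21], -1]]'

```text
time_s: 6.18
position: [469.1, 235.0, 125.5]
tcp_rot: [[-0.864, 0.08, 0.497], [0.069, 0.997, -0.04], [-0.499, -0.001, -0.867]]
ft_force: [0.2, 0.4, 0.1]
finger_gap: 0.999
```

Request:
send_rows --rows '[[[0, 0, 0], [0, 0, 0.005], -1], [[0, 0, 0], [0, 0, 0.01], -1], [[0, 0, 0], [0, 0, 0.015], -1], [[0, 0, 0], [0, 0, 0.02], -1], [[0, 0, 0], [0, 0, 0.024], -1], [[0, 0, 0], [0, 0, 0.024], -1]]'

```text
time_s: 6.68
position: [481.0, 233.9, 103.9]
tcp_rot: [[-0.864, 0.08, 0.497], [0.069, 0.997, -0.041], [-0.498, -0.001, -0.867]]
ft_force: [0.4, 0.4, -0.2]
finger_gap: 0.996
```

Request:
send_rows --rows '[[[0, 0, 0], [0, 0, 0], 1], [[0, 0, 0], [0, 0, 0], 1], [[0, 0, 0], [0, 0, 0], 1], [[0, 0, 0], [0, 0, 0], 1], [[0, 0, 0], [0, 0, 0], 1], [[0, 0, 0], [0, 0, 0], 1], [[0, 0, 0], [0, 0, 0], 1], [[0, 0, 0], [0, 0, 0], 1]]'

```text
time_s: 7.35
position: [481.0, 234.0, 104.3]
tcp_rot: [[-0.864, 0.08, 0.497], [0.069, 0.997, -0.041], [-0.499, -0.001, -0.867]]
ft_force: [-4.7, -0.9, 6.0]
finger_gap: 0.268
```

```bash
python3 - <<'E'
from plan import *
A=cur();S=sensors.state();print(S['time_s'],S['ft_force'],S['finger_gap'],rel(A,tcp(*OBJ['float'],h=13,flip=True)))
E
```

```text
7.35 [-4.69 -0.89  5.96] 0.26790088125167166 (array([-0.1 , -0.09, -0.06]), array([-0.2 ,  0.09,  0.73]))
```

Request:
send_rows --rows '[[[0, 0, 0], [0, 0, -0.003], 1], [[0, 0, 0], [0, 0, -0.008], 1], [[0, 0, 0], [0, 0, -0.018], 1], [[0, 0, 0], [0, 0, -0.035], 1], [[0, 0, 0], [0, 0, -0.06], 1], [[0, 0, 0], [0, 0, -0.09], 1], [[0, 0, 0], [0, 0, -0.12], 1], [[0, 0, 0], [0, 0, -0.15], 1], [[0, 0, 0], [0, 0, -0.18], 1], [[0, 0, 0], [0, 0, -0.21], 1], [[0, 0, 0], [0, 0, -0.225], 1], [[0, 0, 0], [0, 0, -0.225], 1]]'

```text
time_s: 8.35
position: [368.2, 243.8, 303.6]
tcp_rot: [[-0.862, 0.079, 0.501], [0.07, 0.997, -0.037], [-0.502, 0.003, -0.865]]
ft_force: [0.4, 0.7, -2.0]
finger_gap: 0.271
```

```bash
cat > go.py <<'E'
from plan import *
H=13.5
def viewpose(flip=False,off=(0,0,0)):
    RV,pV=VIEW;return tcp(RV@rz(90),pV,h=H,off=off)
E
python3 - <<'E'
from go import *
A=cur();S=sensors.state();print(A[1],S['time_s'],S['ft_force'],S['finger_gap'],S['joints'])
T=viewpose();n=VIEW[0][:,2];mid=(T[0],np.array([540,130,390.]))
print(T[1],T[1]+n*100);chain(mid,(T[0],T[1]+n*100),T)
E
```

```text
[368.22 243.78 303.57] 8.35 [ 0.36  0.66 -1.97] 0.27062398598894416 [ 0.67 -0.41  1.84 -0.36  1.32 -0.8 ]
[723.84 -29.29 172.84] [659.71 -33.66 249.45]
turn [-11.21, -3.97, 82.7] shift [-199.4113, -99.6034, 15.4626] rows>=11.7
turn [0.0, 0.0, 0.0] shift [-171.4254, -7.3808, 177.2869] rows>=5.9
turn [0.0, 0.0, 0.0] shift [-0.0, 0.0, 100.0] rows>=2.4
```

Request:
send_rows --rows '[[[-0.5, -0.2, 3.7], [-0.01, -0.005, 0.001], 1], [[-1.5, -0.5, 10.3], [-0.03, -0.015, 0.002], 1], [[-2.5, -0.8, 17], [-0.05, -0.025, 0.003], 1], [[-3.4, -1.2, 24], [-0.07, -0.035, 0.005], 1], [[-4.3, -1.5, 31], [-0.09, -0.045, 0.007], 1], [[-5.2, -1.9, 38], [-0.11, -0.055, 0.008], 1], [[-6.2, -2.2, 45], [-0.13, -0.065, 0.01], 1], [[-7.1, -2.5, 52], [-0.15, -0.075, 0.011], 1], [[-8.1, -2.9, 59], [-0.165, -0.082, 0.012], 1], [[-9, -3.2, 66], [-0.18, -0.09, 0.014], 1], [[-10, -3.5, 73], [-0.19, -0.095, 0.015], 1], [[-10.7, -3.8, 79], [-0.2, -0.0996, 0.0155], 1]]'

```text
time_s: 9.35
position: [541.0, 128.9, 389.2]
tcp_rot: [[-0.113, 0.765, 0.634], [0.993, 0.11, 0.045], [-0.035, 0.634, -0.772]]
ft_force: [1.0, -0.1, -2.9]
finger_gap: 0.271
```

```bash
python3 - <<'E'
from go import *
A=cur();S=sensors.state();print(A[1],S['ft_force'],S['finger_gap'],S['joints'])
T=viewpose();n=VIEW[0][:,2]
chain((T[0],T[1]+n*100),(T[0],T[1]+n*30),T)
E
```

```text
[540.97 128.86 389.21] [ 0.97 -0.12 -2.91] 0.2705685132187142 [ 0.11 -0.36  1.7  -0.03  1.11 -0.01]
turn [-0.55, -0.11, 3.29] shift [-169.9006, -15.6454, 175.8875] rows>=5.9
turn [0.0, 0.0, 0.0] shift [-0.0, 0.0, 70.0] rows>=1.7
turn [0.0, 0.0, 0.0] shift [0.0, 0.0, 30.0] rows>=0.7
```

Request:
send_rows --rows '[[[-0.3, 0, 1.5], [-0.01, -0.001, 0.01], 1], [[-0.55, -0.1, 3.3], [-0.03, -0.003, 0.03], 1], [[-0.55, -0.1, 3.3], [-0.05, -0.005, 0.051], 1], [[-0.55, -0.1, 3.3], [-0.07, -0.0065, 0.072], 1], [[-0.55, -0.1, 3.3], [-0.09, -0.008, 0.093], 1], [[-0.55, -0.1, 3.3], [-0.11, -0.01, 0.114], 1], [[-0.55, -0.1, 3.3], [-0.13, -0.012, 0.135], 1], [[-0.55, -0.1, 3.3], [-0.145, -0.0135, 0.15], 1], [[-0.55, -0.1, 3.3], [-0.158, -0.0145, 0.163], 1], [[-0.55, -0.1, 3.3], [-0.167, -0.0155, 0.173], 1], [[-0.55, -0.1, 3.3], [-0.17, -0.0156, 0.176], 1], [[-0.55, -0.1, 3.3], [-0.17, -0.0156, 0.176], 1]]'

```text
time_s: 10.35
position: [659.5, -34.5, 247.6]
tcp_rot: [[-0.067, 0.766, 0.639], [0.998, 0.051, 0.044], [0.001, 0.641, -0.768]]
ft_force: [-0.0, -0.1, -1.4]
finger_gap: 0.27
```

Request:
send_rows --rows '[[[0, 0, 0], [0, 0, 0.01], 1], [[0, 0, 0], [0, 0, 0.023], 1], [[0, 0, 0], [0, 0, 0.036], 1], [[0, 0, 0], [0, 0, 0.049], 1], [[0, 0, 0], [0, 0, 0.06], 1], [[0, 0, 0], [0, 0, 0.066], 1], [[0, 0, 0], [0, 0, 0.07], 1], [[0, 0, 0], [0, 0, 0.07], 1], [[0, 0, 0], [0, 0, 0.07], 1]]'

```text
time_s: 11.1
position: [704.3, -31.4, 194.0]
tcp_rot: [[-0.067, 0.766, 0.639], [0.998, 0.051, 0.044], [0.001, 0.641, -0.768]]
ft_force: [0.4, 1.0, -1.9]
finger_gap: 0.273
```

```bash
python3 - <<'E'
from go import *; from ov import *
A=cur();S=sensors.state();print(A[1],S['time_s'],S['ft_force'],S['finger_gap'],S['joints'])
T=viewpose();n=VIEW[0][:,2];chain((T[0],T[1]+n*30),T)
d,s=take('side','e'),take('scene','e')
# predicted face pose from hand
Ro_=A[0]@D.T;p=A[1]-Ro_[:,2]*H;H_=[((-55,-12,40),(55,12,64)),((-80,-37.5,0),(80,37.5,8))]
V=[((-80,104,-.1),(80,111.8,0)),((-80,-111.8,-.1),(80,-104,0))]
crop(d,125,110,100,110,5,'pics/e1.png',edges(d,H_,Ro_,p)+edges(d,V,*VIEW))
crop(s,270,150,110,110,4.,'pics/e2.png',edges(s,H_,Ro_,p)+edges(s,V,*VIEW))
m=np.zeros((550,940,3),np.uint8)
for f,x in(('e1',0),('e2',500)):
    a=cv2.imread(f'pics/{f}.png');m[:a.shape[0],x:x+a.shape[1]]=a
cv2.imwrite('pics/m7.png',cv2.resize(m,(800,468)))
E
```

```text
[704.34 -31.37 193.99] 11.1 [ 0.41  0.96 -1.93] 0.27308128179279406 [-0.25  0.03  1.77  0.32  0.7  -0.5 ]
turn [-0.14, -0.01, -0.08] shift [0.746, 1.4188, -1.2066] rows>=0.0
turn [0.0, 0.0, 0.0] shift [0.0, 0.0, 30.0] rows>=0.7
```

View pics/m7.png

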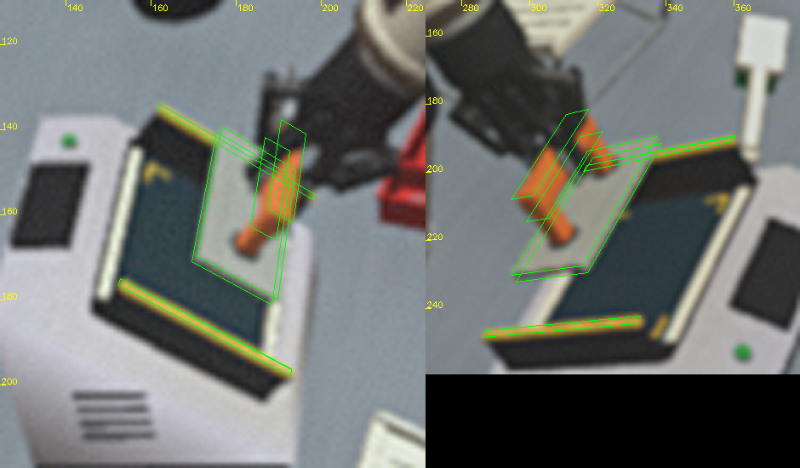

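Request:
send_rows --rows '[[[0, 0, 0], [0.0007, 0.0014, 0.006], 1], [[0, 0, 0], [0.0007, 0.0014, 0.014], 1], [[0, 0, 0], [0.0007, 0.0014, 0.022], 1], [[0, 0, 0], [0.0007, 0.0014, 0.027], 1], [[0, 0, 0], [0.0007, 0.0014, 0.0288], 1], [[0, 0, 0], [0.0007, 0.0014, 0.0288], 1], [[0, 0, 0], [0.0007, 0.0014, 0.0288], 1], [[0, 0, 0], [0.0007, 0.0014, 0.0288], 1]]'

```text
time_s: 11.87
position: [723.8, -29.5, 173.6]
tcp_rot: [[-0.067, 0.765, 0.64], [0.998, 0.051, 0.043], [0.001, 0.642, -0.767]]
ft_force: [-0.3, 0.6, -1.1]
finger_gap: 0.274
```

```bash
cat > look.py <<'E'
import sys
from go import *; from ov import *
tag,w=sys.argv[1],float(sys.argv[2])
A=cur();S=sensors.state();print(A[1],S['time_s'],S['ft_force'],S['finger_gap'],S['joints'])
chain(viewpose())
d,s=take('side',tag),take('scene',tag)
Ro_=VIEW[0]@rz(90);p=VIEW[1];H_=[((-55,-12,40),(55,12,64)),((-80,-w,0),(80,w,8))]
V=[((-80,104,-.1),(80,111.8,0)),((-80,-111.8,-.1),(80,-104,0))]
crop(d,140,120,80,90,5.5,'pics/e1.png',edges(d,H_,Ro_,p)+edges(d,V,*VIEW))
crop(s,275,160,100,100,5,'pics/e2.png',edges(s,H_,Ro_,p)+edges(s,V,*VIEW))
m=np.zeros((500,940,3),np.uint8)
for f,x in(('e1',0),('e2',440)):
    a=cv2.imread(f'pics/{f}.png');m[:a.shape[0],x:x+a.shape[1]]=a
cv2.imwrite(f'pics/{tag}_m.png',cv2.resize(m,(800,425)))
E
python3 look.py f 37.5
```

```text
[723.79 -29.46 173.64] 11.8667 [-0.33  0.59 -1.09] 0.2735518401869136 [-0.24  0.08  1.76  0.33  0.65 -0.5 ]
turn [-0.08, 0.01, -0.08] shift [0.1628, -0.4662, 0.6508] rows>=0.0
```

View pics/f_m.png

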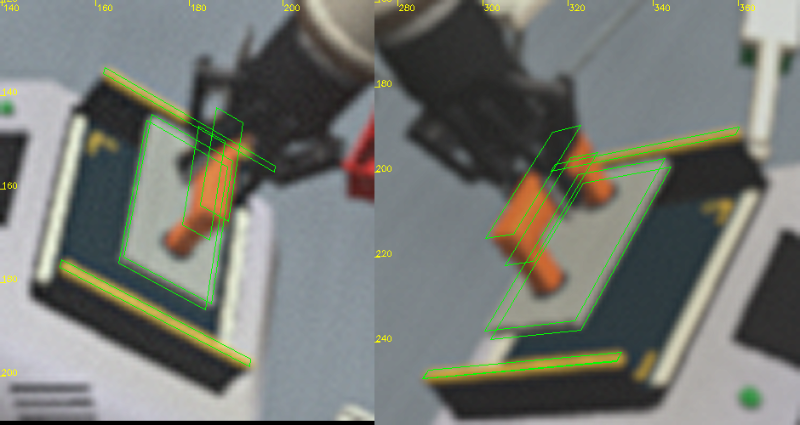

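Request:
send_rows --rows '[[[0, 0, 0], [0, 0, 0], 1], [[0, 0, 0], [0, 0, 0], 1], [[0, 0, 0], [0, 0, 0], 1], [[0, 0, 0], [0, 0, 0], 1], [[0, 0, 0], [0, 0, 0], 1], [[0, 0, 0], [0, 0, 0], 1], [[0, 0, 0], [0, 0, 0], 1], [[0, 0, 0], [0, 0, 0], 1], [[0, 0, 0], [0, 0, 0], 1], [[0, 0, 0], [0, 0, 0], 1], [[0, 0, 0], [0, 0, 0], 1], [[0, 0, 0], [0, 0, 0], 1]]'

```text
time_s: 12.97
position: [723.8, -29.5, 173.7]
tcp_rot: [[-0.067, 0.765, 0.64], [0.998, 0.051, 0.043], [0.001, 0.642, -0.767]]
ft_force: [-0.8, 0.7, -2.4]
finger_gap: 0.27
```

Request:
send_rows --rows '[[[0, 0, 0], [0, 0, 0], 1], [[0, 0, 0], [0, 0, 0], 1], [[0, 0, 0], [0, 0, 0], 1], [[0, 0, 0], [0, 0, 0], 1], [[0, 0, 0], [0, 0, 0], 1], [[0, 0, 0], [0, 0, 0], 1], [[0, 0, 0], [0, 0, 0], 1], [[0, 0, 0], [0, 0, 0], 1], [[0, 0, 0], [0, 0, 0], 1], [[0, 0, 0], [0, 0, 0], 1]]'

```text
time_s: 13.8
position: [723.8, -29.5, 173.8]
tcp_rot: [[-0.067, 0.765, 0.64], [0.998, 0.051, 0.043], [0.001, 0.642, -0.767]]
ft_force: [1.2, 0.7, -2.2]
finger_gap: 0.272
```

Request:
send_rows --rows '[[[0, 0, 0], [0, 0, -0.008], 1], [[0, 0, 0], [0, 0, -0.025], 1], [[0, 0, 0], [0, 0, -0.045], 1], [[0, 0, 0], [0, 0, -0.07], 1], [[0, 0, 0], [0, 0, -0.095], 1], [[0, 0, 0], [0, 0, -0.12], 1], [[0, 0, 0], [0, 0, -0.145], 1], [[0, 0, 0], [0, 0, -0.165], 1], [[0, 0, 0], [0, 0, -0.18], 1], [[0, 0, 0], [0, 0, -0.18], 1]]'

```text
time_s: 14.63
position: [607.6, -37.5, 315.8]
tcp_rot: [[-0.066, 0.762, 0.644], [0.998, 0.052, 0.042], [-0.001, 0.645, -0.764]]
ft_force: [0.9, -0.4, -0.7]
finger_gap: 0.278
```

```bash
cat >> go.py <<'E'
# tray: bays from -y: wall5, 140, wall5, 95, wall5, 45, wall5 = 300
def bay(n,dz=0):
    y={'plate':-150+5+70,'float':-150+5+140+5+47.5}[n];R,p=TRAY
    return tcp(R,p+R@np.array([0,y,4+dz]),h=H)
E
python3 - <<'E'
from go import *
A=cur();S=sensors.state();print(A[1],S['time_s'],S['ft_force'],S['finger_gap'],S['joints'])
T=bay('float');print(T[1]);chain((T[0],T[1]+[0,0,200]),(T[0],T[1]+[0,0,40]),T)
sc=load('a','scene');R,p=TRAY
for y in(-5,0,95,100):print(y,proj(sc,[p+R@np.array([x,-150+5+140+y+5,35]) for x in(-90,90)]))
E
```

```text
[607.63 -37.5  315.81] 14.6333 [ 0.94 -0.44 -0.71] 0.27811818265217136 [-0.33 -0.25  1.77  0.3   0.98 -0.48]
[ 522.09 -307.42   17.5 ]
turn [27.74, -37.22, 101.86] shift [-263.5035, -142.5766, 8.6798] rows>=15.6
turn [0.0, 0.0, 0.0] shift [0.0, 0.0, 160.0] rows>=3.8
turn [0.0, 0.0, 0.0] shift [0.0, 0.0, 40.0] rows>=1.0
-5 [[175.5734 269.6325]
 [214.9299 310.9469]]
0 [[176.962  268.6212]
 [216.3455 309.759 ]]
95 [[202.2933 250.1733]
 [242.0838 288.1637]]
100 [[203.5735 249.241 ]
 [243.3803 287.0761]]
```

Request:
send_rows --rows '[[[1.2, -1.6, 4.4], [-0.008, -0.004, 0], 1], [[3, -4, 11], [-0.025, -0.013, 0], 1], [[4.8, -6.4, 17.5], [-0.042, -0.022, 0], 1], [[6.5, -8.8, 24], [-0.06, -0.032, 0], 1], [[8.3, -11.1, 30.5], [-0.078, -0.042, 0], 1], [[10, -13.5, 37], [-0.096, -0.052, 0], 1], [[11.8, -15.9, 43.5], [-0.114, -0.062, 0.001], 1], [[13.6, -18.3, 50], [-0.132, -0.072, 0.002], 1], [[15.4, -20.6, 56.5], [-0.15, -0.082, 0.003], 1], [[17.1, -23, 63], [-0.168, -0.092, 0.004], 1], [[18.9, -25.4, 69.5], [-0.186, -0.102, 0.005], 1], [[20.7, -27.8, 76], [-0.204, -0.111, 0.006], 1]]'

```text
time_s: 15.63
position: [540.2, -247.1, 238.9]
tcp_rot: [[0.965, 0.206, 0.159], [0.227, -0.967, -0.12], [0.129, 0.152, -0.98]]
ft_force: [0.3, 0.3, -2.2]
finger_gap: 0.269
```

```bash
python3 - <<'E'
from go import *
A=cur();S=sensors.state();print(A[1],S['time_s'],S['finger_gap'],S['joints'])
T=bay('float');chain((T[0],T[1]+[0,0,140]),(T[0],T[1]+[0,0,40]),T)
E
```

```text
[ 540.25 -247.08  238.9 ] 15.6333 0.2693746538708997 [-0.55  0.05  1.51 -0.02  1.38  0.8 ]
turn [6.97, -9.3, 25.55] shift [-41.7272, 42.1666, 84.1253] rows>=3.9
turn [0.0, 0.0, 0.0] shift [0.0, 0.0, 100.0] rows>=2.4
turn [0.0, 0.0, 0.0] shift [0.0, 0.0, 40.0] rows>=1.0
```

Request:
send_rows --rows '[[[1.5, -2, 5.4], [-0.008, 0.008, 0.016], 1], [[3, -4, 11], [-0.017, 0.017, 0.034], 1], [[4.8, -6.4, 17.6], [-0.027, 0.027, 0.054], 1], [[6.2, -8.3, 22.7], [-0.037, 0.0375, 0.075], 1], [[7, -9.3, 25.5], [-0.0417, 0.0422, 0.084], 1], [[7, -9.3, 25.5], [-0.0417, 0.0422, 0.084], 1], [[7, -9.3, 25.5], [-0.0417, 0.0422, 0.084], 1]]'

```text
time_s: 16.22
position: [522.1, -307.6, 156.6]
tcp_rot: [[0.975, -0.223, -0.001], [-0.223, -0.975, 0.001], [-0.001, -0.001, -1.0]]
ft_force: [-0.1, 0.4, -1.4]
finger_gap: 0.274
```

```bash
python3 - <<'E'
from go import *
A=cur();S=sensors.state();print(A[1],S['time_s'],S['ft_force'],S['joints'])
T=bay('float');chain((T[0],T[1]+[0,0,40]));print(rel(A,T))
E
```

```text
[ 522.1  -307.64  156.56] 16.2167 [-0.09  0.38 -1.42] [-0.66  0.24  1.45  0.    1.46  1.14]
turn [-0.05, 0.07, 0.09] shift [0.0466, -0.137, 99.0579] rows>=2.4
(array([-0.0457,  0.0663,  0.0873]), array([  0.0929,  -0.105 , 139.0579]))
```

Request:
send_rows --rows '[[[0, 0, 0], [0, 0, 0.01], 1], [[0, 0, 0], [0, 0, 0.03], 1], [[0, 0, 0], [0, 0, 0.055], 1], [[0, 0, 0], [0, 0, 0.08], 1], [[0, 0, 0], [0, 0, 0.1], 1], [[0, 0, 0], [0, 0, 0.115], 1], [[0, 0, 0], [0, 0, 0.125], 1], [[0, 0, 0], [0, 0, 0.131], 1], [[0, 0, 0], [0, 0, 0.134], 1], [[0, 0, 0], [0, 0, 0.134], 1]]'

```text
time_s: 17.05
position: [522.2, -307.3, 22.7]
tcp_rot: [[0.975, -0.223, -0.001], [-0.223, -0.975, 0.001], [-0.001, -0.001, -1.0]]
ft_force: [0.5, -0.4, -1.4]
finger_gap: 0.275
```

Request:
send_rows --rows '[[[0, 0, 0], [0, 0, 0.001], 1], [[0, 0, 0], [0, 0, 0.002], 1], [[0, 0, 0], [0, 0, 0.003], 1], [[0, 0, 0], [0, 0, 0.003], 1]]'

```text
time_s: 17.38
position: [522.3, -307.4, 20.0]
tcp_rot: [[0.975, -0.223, -0.0], [-0.223, -0.975, 0.0], [-0.0, -0.0, -1.0]]
ft_force: [0.0, 0.1, -1.5]
finger_gap: 0.271
```

Request:
send_rows --rows '[[[0, 0, 0], [0, 0, 0.001], 1], [[0, 0, 0], [0, 0, 0.0015], 1], [[0, 0, 0], [0, 0, 0.0015], 1]]'

```text
time_s: 17.63
position: [522.3, -307.4, 18.4]
tcp_rot: [[0.975, -0.223, -0.0], [-0.223, -0.975, 0.0], [-0.0, -0.0, -1.0]]
ft_force: [-0.5, -0.5, -2.7]
finger_gap: 0.271
```

Request:
send_rows --rows '[[[0, 0, 0], [0, 0, 0.0008], 1], [[0, 0, 0], [0, 0, 0.0015], 1], [[0, 0, 0], [0, 0, 0.0015], 1]]'

```text
time_s: 17.88
position: [522.3, -307.5, 17.2]
tcp_rot: [[0.975, -0.223, -0.0], [-0.223, -0.975, 0.0], [-0.0, -0.0, -1.0]]
ft_force: [-2.3, 0.5, 3.2]
finger_gap: 0.271
```

Request:
send_rows --rows '[[[0, 0, 0], [0, 0, 0], 0.6], [[0, 0, 0], [0, 0, 0], 0.2], [[0, 0, 0], [0, 0, 0], 0], [[0, 0, 0], [0, 0, 0], 0], [[0, 0, 0], [0, 0, 0], 0], [[0, 0, 0], [0, 0, -0.005], 0], [[0, 0, 0], [0, 0, -0.02], 0], [[0, 0, 0], [0, 0, -0.045], 0], [[0, 0, 0], [0, 0, -0.08], -1], [[0, 0, 0], [0, 0, -0.12], -1], [[0, 0, 0], [0, 0, -0.16], -1], [[0, 0, 0], [0, 0, -0.2], -1]]'

```text
time_s: 18.88
position: [521.9, -307.3, 219.7]
tcp_rot: [[0.975, -0.223, 0.0], [-0.223, -0.975, 0.0], [0.0, -0.0, -1.0]]
ft_force: [1.3, -0.6, -0.8]
finger_gap: 0.999
```

```bash
python3 - <<'E'
from go import *
A=cur();S=sensors.state();print(A[1],S['time_s'],S['ft_force'],S['finger_gap'],S['joints'])
R,p=tcp(*OBJ['plate'],h=13,flip=True)
mid=(R,np.array([400,60,400.]))
print(p);chain(mid,(R,p-R[:,2]*120),(R,p))
s=take('scene','g');from ov import *
RB,pB=TRAY
crop(s,125,215,150,150,3.9,'pics/g.png',edges(s,[((-55,-12,40),(55,12,64)),((-80,-37.5,0),(80,37.5,8))],RB,pB+RB@np.array([0,42.5,4])))
E
```

```text
[ 521.89 -307.27  219.68] 18.8833 [ 1.28 -0.59 -0.8 ] 0.9987645387010664 [-0.66  0.21  1.35  0.    1.58  1.14]
[493.32 381.71 103.56]
turn [44.47, -3.24, 166.02] shift [-200.6584, -330.8947, -180.2784] rows>=24.0
turn [0.0, 0.0, 0.0] shift [89.5119, 328.0401, 170.6217] rows>=9.1
turn [0.0, 0.0, 0.0] shift [0.0, -0.0, 120.0] rows>=2.9
```

View pics/g.png

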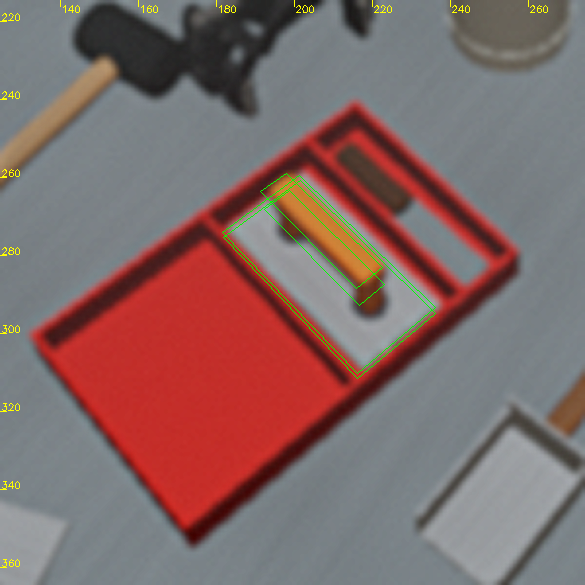

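```bash
python3 - <<'E'
from go import *
R,p=tcp(*OBJ['plate'],h=13,flip=True)
chain((rz(70)@D,np.array([440,-80,390.])),(rz(100)@ry(-15)@D,np.array([420,80,360.])),(R,p-R[:,2]*120),(R,p))
E
```

```text
turn [0.57, -0.26, -82.87] shift [-130.9013, -203.5074, -163.6315] rows>=11.6
turn [3.93, 14.65, -29.83] shift [143.5104, -73.5171, 30.0] rows>=4.7
turn [-10.08, -38.17, -76.57] shift [249.7401, 66.5087, 224.8166] rows>=12.0
turn [0.0, 0.0, 0.0] shift [0.0, -0.0, 120.0] rows>=2.9
```

Request:
send_rows --rows '[[[0, 0, -7], [-0.005, -0.008, -0.03], -1], [[0, 0, -14], [-0.015, -0.025, -0.065], -1], [[0, 0, -21], [-0.03, -0.047, -0.1], -1], [[0, 0, -28], [-0.045, -0.07, -0.125], -1], [[0, 0, -35], [-0.06, -0.093, -0.145], -1], [[0, 0, -42], [-0.075, -0.116, -0.16], -1], [[0, 0, -49], [-0.09, -0.14, -0.163], -1], [[0, 0, -56], [-0.105, -0.163, -0.163], -1], [[0, 0, -63], [-0.12, -0.185, -0.163], -1], [[0, 0, -70], [-0.131, -0.2035, -0.163], -1], [[0, 0, -77], [-0.131, -0.2035, -0.163], -1], [[0, 0, -83], [-0.131, -0.2035, -0.163], -1]]'

```text
time_s: 19.93
position: [439.4, -78.8, 390.3]
tcp_rot: [[0.332, 0.943, 0.01], [0.943, -0.332, -0.007], [-0.003, 0.011, -1.0]]
ft_force: [-0.6, 0.2, 0.3]
finger_gap: 0.999
```

```bash
python3 - <<'E'
from go import *
R,p=tcp(*OBJ['plate'],h=13,flip=True)
A=cur();print(A[1],sensors.state()['joints']);chain((R,p-R[:,2]*150))
E
```

```text
[439.37 -78.79 390.27] [-0.35 -0.12  1.36 -0.    1.89 -0.01]
turn [-27.07, -20.34, -102.22] shift [433.4332, -176.342, 153.5571] rows>=15.0
```

Request:
send_rows --rows '[[[-1.8, -1.4, -6.8], [0.015, -0.006, 0], -1], [[-3.6, -2.7, -13.6], [0.042, -0.017, 0.002], -1], [[-5.4, -4.1, -20.4], [0.072, -0.03, 0.005], -1], [[-7.2, -5.4, -27.3], [0.105, -0.043, 0.012], -1], [[-9, -6.8, -34], [0.137, -0.056, 0.02], -1], [[-10.8, -8.1, -41], [0.17, -0.069, 0.03], -1], [[-12.6, -9.5, -47.7], [0.203, -0.082, 0.04], -1], [[-14.4, -10.8, -54.5], [0.236, -0.095, 0.05], -1], [[-16.2, -12.2, -61.3], [0.268, -0.108, 0.065], -1], [[-18, -13.5, -68], [0.3, -0.122, 0.08], -1], [[-19.8, -14.9, -75], [0.333, -0.135, 0.1], -1], [[-21.6, -16.2, -81.7], [0.36, -0.146, 0.115], -1]]'

```text
time_s: 20.93
position: [421.4, 310.9, 271.6]
tcp_rot: [[-0.805, 0.427, 0.412], [0.42, 0.9, -0.112], [-0.419, 0.083, -0.904]]
ft_force: [1.3, 0.4, -0.2]
finger_gap: 0.997
```

```bash
python3 - <<'E'
from go import *
R,p=tcp(*OBJ['plate'],h=13,flip=True)
A=cur();print(A[1],sensors.state()['joints'],sensors.state()['ft_force']);chain((R,p-R[:,2]*100))
E
```

```text
[421.36 310.88 271.58] [ 0.72 -0.13  1.67 -0.37  1.36 -0.36] [ 1.26  0.35 -0.17]
turn [-5.42, -4.21, -20.68] shift [47.735, 69.9807, 74.3621] rows>=3.0
```

Request:
send_rows --rows '[[[-1.5, -1.2, -5.7], [0.013, 0.019, 0.02], -1], [[-3, -2.4, -11.6], [0.027, 0.039, 0.04], -1], [[-4.5, -3.5, -17.3], [0.04, 0.058, 0.06], -1], [[-5.4, -4.2, -20.7], [0.0477, 0.07, 0.0744], -1], [[-5.4, -4.2, -20.7], [0.0477, 0.07, 0.0744], -1], [[-5.4, -4.2, -20.7], [0.0477, 0.07, 0.0744], -1]]'

```text
time_s: 21.43
position: [443.2, 385.4, 189.9]
tcp_rot: [[-0.864, 0.08, 0.497], [0.069, 0.997, -0.041], [-0.499, -0.001, -0.867]]
ft_force: [-0.7, -0.8, 0.6]
finger_gap: 1.001
```

```bash
python3 - <<'E'
from go import *
R,p=tcp(*OBJ['plate'],h=13,flip=True)
A=cur();print(A[1],sensors.state()['joints'],sensors.state()['ft_force']);chain((R,p))
c=take('wrist','h')
h=cv2.cvtColor(c['frame'],cv2.COLOR_RGB2HSV);m=((h[...,0]>100)&(h[...,0]<125)&(h[...,1]>150)&(h[...,2]>130)).astype(np.uint8)
n,l,st,ct=cv2.connectedComponentsWithStats(m);i=1+np.argmax(st[1:,4]);cnt=np.argwhere(l==i)[:,::-1].astype(np.float32);print(st[i]);bx=cv2.boxPoints(cv2.minAreaRect(cnt))
Rp,pp=OBJ['plate'];nn=Rp[:,2];o,d=ray(c,bx);P=pp+nn*64;X=o+d*(((P-o)@nn)/(d@nn))[:,None];print((X-pp)@Rp)
E
```

```text
[443.17 385.38 189.92] [ 0.81 -0.01  1.74 -0.45  1.1  -0.54] [-0.66 -0.85  0.56]
turn [-0.09, -0.07, -0.03] shift [-0.5001, 0.4379, 99.9301] rows>=2.4
[ 240  128   33  142 4341]
[[-53.2434 -10.438   64.    ]
 [-53.1973  10.7456  64.    ]
 [ 51.497   12.0671  64.    ]
 [ 51.4526 -12.1028  64.    ]]
```

Request:
send_rows --rows '[[[0, 0, 0], [0, 0, 0.01], -1], [[0, 0, 0], [-0.0005, 0.0004, 0.03], -1], [[0, 0, 0], [-0.0005, 0.0004, 0.05], -1], [[0, 0, 0], [-0.0005, 0.0004, 0.068], -1], [[0, 0, 0], [-0.0005, 0.0004, 0.08], -1], [[0, 0, 0], [-0.0005, 0.0004, 0.088], -1], [[0, 0, 0], [-0.0005, 0.0004, 0.094], -1], [[0, 0, 0], [-0.0005, 0.0004, 0.099], -1], [[0, 0, 0], [-0.0005, 0.0004, 0.0995], -1]]'

```text
time_s: 22.23
position: [493.9, 381.6, 105.1]
tcp_rot: [[-0.863, 0.081, 0.498], [0.07, 0.997, -0.04], [-0.5, 0.0, -0.866]]
ft_force: [-0.2, -0.1, -0.4]
finger_gap: 1.002
```

Request:
send_rows --rows '[[[0, 0, 0], [0, 0, 0], 1], [[0, 0, 0], [0, 0, 0], 1], [[0, 0, 0], [0, 0, 0], 1], [[0, 0, 0], [0, 0, 0], 1], [[0, 0, 0], [0, 0, 0], 1], [[0, 0, 0], [0, 0, 0], 1], [[0, 0, 0], [0, 0, 0], 1], [[0, 0, 0], [0, 0, 0], 1], [[0, 0, 0], [0, 0, 0], 1]]'

```text
time_s: 22.98
position: [493.7, 381.9, 105.5]
tcp_rot: [[-0.863, 0.081, 0.499], [0.07, 0.997, -0.04], [-0.5, 0.001, -0.866]]
ft_force: [-5.0, -0.7, 5.0]
finger_gap: 0.274
```

```bash
python3 - <<'E'
from go import *
R,p=tcp(*OBJ['plate'],h=13,flip=True)
A=cur();S=sensors.state();print(A[1],S['ft_force'],S['finger_gap']);chain((R,p))
E
```

```text
[493.73 381.87 105.53] [-5.02 -0.73  5.01] 0.2743347604270656
turn [-0.02, 0.01, -0.15] shift [1.3256, -0.1933, 1.507] rows>=0.0
```

Request:
send_rows --rows '[[[0, 0, 0], [0, 0, -0.003], 1], [[0, 0, 0], [0, 0, -0.008], 1], [[0, 0, 0], [0, 0, -0.018], 1], [[0, 0, 0], [0, 0, -0.035], 1], [[0, 0, 0], [0, 0, -0.06], 1], [[0, 0, 0], [0, 0, -0.09], 1], [[0, 0, 0], [0, 0, -0.12], 1], [[0, 0, 0], [0, 0, -0.15], 1], [[0, 0, 0], [0, 0, -0.18], 1], [[0, 0, 0], [0, 0, -0.21], 1], [[0, 0, 0], [0, 0, -0.24], 1], [[0, 0, 0], [0, 0, -0.25], 1]]'

```text
time_s: 23.98
position: [367.4, 392.2, 326.7]
tcp_rot: [[-0.862, 0.08, 0.501], [0.072, 0.997, -0.035], [-0.502, 0.006, -0.865]]
ft_force: [0.7, 0.9, -4.7]
finger_gap: 0.268
```

```bash
cat >> go.py <<'E'
H=14.
def viewpose():
    RV,pV=VIEW;return tcp(RV@rz(90),pV,h=H,off=(-1.5,0,0))
def bay(n):
    y={'plate':-150+5+70}[n];R,p=TRAY
    return tcp(R,p+R@np.array([0,y,4]),h=H,off=(-1.5,0,0))
E
python3 - <<'E'
from go import *
A=cur();S=sensors.state();print(A[1],S['time_s'],S['ft_force'],S['finger_gap'],S['joints'])
T=viewpose();n=VIEW[0][:,2];mid=(T[0],np.array([540,130,390.]))
chain(mid,(T[0],T[1]+n*100),T)
E
```

```text
[367.36 392.2  326.72] 23.9833 [ 0.71  0.93 -4.68] 0.2681784338199757 [ 0.95 -0.13  1.59 -0.45  1.41 -0.53]
turn [-11.15, -4.03, 82.59] shift [-199.3634, -247.2533, 40.9537] rows>=11.7
turn [0.0, 0.0, 0.0] shift [-172.9254, -7.3808, 176.7869] rows>=5.9
turn [0.0, 0.0, 0.0] shift [-0.0, 0.0, 100.0] rows>=2.4
```

Held (4.7 N ≈ 0.5 kg). Swing to the staging point.

Request:
send_rows --rows '[[[-0.5, -0.2, 3.7], [-0.008, -0.01, 0.001], 1], [[-1.5, -0.5, 10.3], [-0.025, -0.03, 0.004], 1], [[-2.5, -0.8, 17], [-0.043, -0.053, 0.008], 1], [[-3.4, -1.2, 24], [-0.061, -0.076, 0.012], 1], [[-4.3, -1.5, 31], [-0.079, -0.099, 0.016], 1], [[-5.2, -1.9, 38], [-0.097, -0.122, 0.02], 1], [[-6.2, -2.2, 45], [-0.115, -0.145, 0.024], 1], [[-7.1, -2.5, 52], [-0.133, -0.168, 0.028], 1], [[-8.1, -2.9, 59], [-0.151, -0.19, 0.032], 1], [[-9, -3.2, 66], [-0.17, -0.212, 0.036], 1], [[-10, -3.5, 73], [-0.187, -0.232, 0.039], 1], [[-10.7, -3.8, 79], [-0.199, -0.247, 0.041], 1]]'

```text
time_s: 24.98
position: [540.2, 128.1, 389.4]
tcp_rot: [[-0.112, 0.765, 0.634], [0.993, 0.108, 0.046], [-0.033, 0.635, -0.772]]
ft_force: [-0.3, 1.0, -6.2]
finger_gap: 0.275
```

```bash
python3 - <<'E'
from go import *
A=cur();S=sensors.state();print(A[1],S['time_s'],S['ft_force'],S['finger_gap'],S['joints'])
T=viewpose();n=VIEW[0][:,2]
chain((T[0],T[1]+n*100),T)
E
```

```text
[540.21 128.11 389.41] 24.9833 [-0.35  0.98 -6.16] 0.27504331690677447 [ 0.11 -0.36  1.7  -0.03  1.11 -0.01]
turn [-0.5, -0.15, 3.17] shift [-170.8752, -14.9923, 175.9289] rows>=5.9
turn [0.0, 0.0, 0.0] shift [-0.0, 0.0, 100.0] rows>=2.4
```

Request:
send_rows --rows '[[[-0.3, 0, 1.5], [-0.01, -0.001, 0.01], 1], [[-0.5, -0.15, 3.2], [-0.03, -0.003, 0.03], 1], [[-0.5, -0.15, 3.2], [-0.05, -0.0045, 0.051], 1], [[-0.5, -0.15, 3.2], [-0.07, -0.006, 0.072], 1], [[-0.5, -0.15, 3.2], [-0.09, -0.008, 0.093], 1], [[-0.5, -0.15, 3.2], [-0.11, -0.01, 0.114], 1], [[-0.5, -0.15, 3.2], [-0.13, -0.0115, 0.135], 1], [[-0.5, -0.15, 3.2], [-0.145, -0.013, 0.15], 1], [[-0.5, -0.15, 3.2], [-0.158, -0.014, 0.163], 1], [[-0.5, -0.15, 3.2], [-0.168, -0.015, 0.173], 1], [[-0.5, -0.15, 3.2], [-0.171, -0.015, 0.176], 1], [[-0.5, -0.15, 3.2], [-0.171, -0.015, 0.176], 1]]'

```text
time_s: 25.98
position: [659.2, -35.9, 248.0]
tcp_rot: [[-0.067, 0.766, 0.639], [0.998, 0.051, 0.044], [0.001, 0.641, -0.768]]
ft_force: [0.2, -0.5, -5.7]
finger_gap: 0.275
```

```bash
python3 - <<'E'
from go import *
S=sensors.state();print(S['position'],S['ft_force'],S['joints']);print(rel(cur(),viewpose()))
E
```

```text
[659.15 -35.86 248.03] [ 0.15 -0.52 -5.74] [-0.29 -0.11  1.79  0.31  0.82 -0.49]
(array([-0.16, -0.  , -0.09]), array([ 0.65,  1.73, 98.87]))
```

Request:
send_rows --rows '[[[-0.16, 0, -0.1], [0.0006, 0.0017, 0.01], 1], [[-0.16, 0, -0.1], [0.0006, 0.0017, 0.025], 1], [[-0.16, 0, -0.1], [0.0006, 0.0017, 0.04], 1], [[-0.16, 0, -0.1], [0.0006, 0.0017, 0.055], 1], [[-0.16, 0, -0.1], [0.0006, 0.0017, 0.07], 1], [[-0.16, 0, -0.1], [0.0006, 0.0017, 0.082], 1], [[-0.16, 0, -0.1], [0.0006, 0.0017, 0.091], 1], [[-0.16, 0, -0.1], [0.0006, 0.0017, 0.096], 1], [[-0.16, 0, -0.1], [0.0006, 0.0017, 0.0985], 1], [[-0.16, 0, -0.1], [0.0006, 0.0017, 0.0985], 1], [[-0.16, 0, -0.1], [0.0006, 0.0017, 0.0985], 1], [[-0.16, 0, -0.1], [0.0006, 0.0017, 0.0985], 1]]'

```text
time_s: 26.98
position: [723.3, -30.9, 174.3]
tcp_rot: [[-0.068, 0.764, 0.642], [0.998, 0.052, 0.044], [-0.0, 0.643, -0.765]]
ft_force: [0.2, -0.2, -6.0]
finger_gap: 0.274
```

```bash
python3 look.py k 60
```

```text
[723.35 -30.94 174.28] 26.9833 [ 0.24 -0.16 -6.02] 0.2743277822014884 [-0.24  0.08  1.76  0.33  0.65 -0.51]
turn [0.05, 0.01, 0.02] shift [0.1103, -0.4567, 0.9886] rows>=0.0
```

View pics/k_m.png

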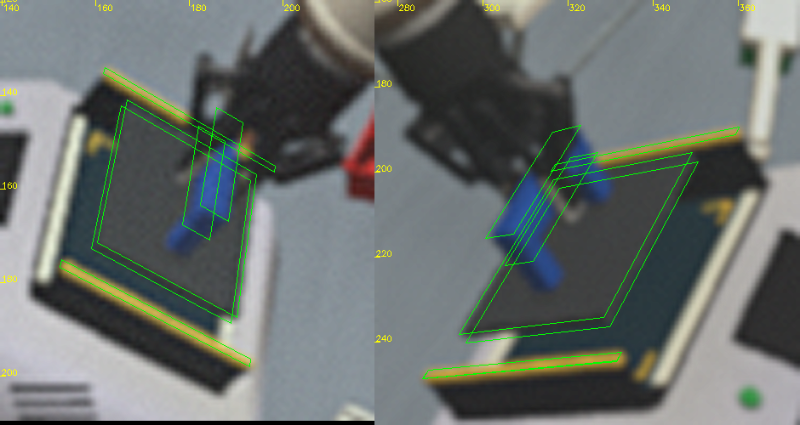

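Request:
send_rows --rows '[[[0, 0, 0], [0, 0, 0.0005], 1], [[0, 0, 0], [0, 0, 0.0005], 1], [[0, 0, 0], [0, 0, 0.0005], 1], [[0, 0, 0], [0, 0, 0.0005], 1], [[0, 0, 0], [0, 0, 0.0005], 1], [[0, 0, 0], [0, 0, 0.0005], 1], [[0, 0, 0], [0, 0, 0.0005], 1], [[0, 0, 0], [0, 0, 0.0005], 1], [[0, 0, 0], [0, 0, 0.0005], 1], [[0, 0, 0], [0, 0, 0.0005], 1], [[0, 0, 0], [0, 0, 0.0005], 1], [[0, 0, 0], [0, 0, 0.0005], 1]]'

```text
time_s: 28.08
position: [723.7, -31.0, 173.8]
tcp_rot: [[-0.068, 0.764, 0.642], [0.998, 0.052, 0.044], [-0.0, 0.643, -0.766]]
ft_force: [0.2, -0.4, -5.9]
finger_gap: 0.275
```

Request:
send_rows --rows '[[[0, 0, 0], [0, 0, 0], 1], [[0, 0, 0], [0, 0, 0], 1], [[0, 0, 0], [0, 0, 0], 1], [[0, 0, 0], [0, 0, 0], 1], [[0, 0, 0], [0, 0, 0], 1], [[0, 0, 0], [0, 0, 0], 1], [[0, 0, 0], [0, 0, 0], 1], [[0, 0, 0], [0, 0, 0], 1], [[0, 0, 0], [0, 0, 0], 1], [[0, 0, 0], [0, 0, 0], 1], [[0, 0, 0], [0, 0, 0], 1]]'

```text
time_s: 29.0
position: [723.6, -31.0, 173.8]
tcp_rot: [[-0.068, 0.764, 0.642], [0.998, 0.052, 0.044], [-0.0, 0.643, -0.766]]
ft_force: [-0.1, 0.2, -5.8]
finger_gap: 0.271
```

Request:
send_rows --rows '[[[0, 0, 0], [0, 0, -0.008], 1], [[0, 0, 0], [0, 0, -0.025], 1], [[0, 0, 0], [0, 0, -0.045], 1], [[0, 0, 0], [0, 0, -0.07], 1], [[0, 0, 0], [0, 0, -0.095], 1], [[0, 0, 0], [0, 0, -0.12], 1], [[0, 0, 0], [0, 0, -0.145], 1], [[0, 0, 0], [0, 0, -0.165], 1], [[0, 0, 0], [0, 0, -0.18], 1], [[0, 0, 0], [0, 0, -0.18], 1]]'

```text
time_s: 29.83
position: [607.2, -39.0, 315.7]
tcp_rot: [[-0.068, 0.761, 0.646], [0.998, 0.053, 0.042], [-0.002, 0.647, -0.762]]
ft_force: [-0.4, 0.1, -4.8]
finger_gap: 0.271
```

```bash
python3 - <<'E'
from go import *
A=cur();S=sensors.state();print(A[1],S['time_s'],S['ft_force'],S['finger_gap'],S['joints'])
T=bay('plate');print(T[1]);chain((T[0],T[1]+[0,0,220]))
E
```

```text
[607.2  -39.02 315.72] 29.8333 [-0.42  0.09 -4.79] 0.2708468279845691 [-0.33 -0.25  1.78  0.31  0.97 -0.49]
[ 493.07 -426.44   18.  ]
turn [27.86, -37.31, 101.92] shift [-378.6216, -157.6991, -30.6728] rows>=15.6
```

Request:
send_rows --rows '[[[1.2, -1.6, 4.4], [-0.01, -0.004, -0.001], 1], [[3, -4, 11], [-0.033, -0.014, -0.003], 1], [[4.8, -6.4, 17.5], [-0.058, -0.024, -0.005], 1], [[6.5, -8.8, 24], [-0.083, -0.034, -0.007], 1], [[8.3, -11.1, 30.5], [-0.108, -0.045, -0.009], 1], [[10, -13.5, 37], [-0.133, -0.055, -0.011], 1], [[11.8, -15.9, 43.5], [-0.158, -0.065, -0.013], 1], [[13.6, -18.3, 50], [-0.183, -0.076, -0.015], 1], [[15.4, -20.6, 56.5], [-0.208, -0.086, -0.017], 1], [[17.1, -23, 63], [-0.233, -0.097, -0.019], 1], [[18.9, -25.4, 69.5], [-0.26, -0.108, -0.021], 1], [[20.7, -27.8, 76], [-0.285, -0.118, -0.023], 1]]'

```text
time_s: 30.83
position: [521.6, -331.8, 257.0]
tcp_rot: [[0.965, 0.207, 0.162], [0.228, -0.966, -0.121], [0.132, 0.154, -0.979]]
ft_force: [1.2, -0.2, -5.8]
finger_gap: 0.267
```

```bash
python3 - <<'E'
from go import *
A=cur();S=sensors.state();print(A[1],S['finger_gap'],S['joints'])
T=bay('plate');chain((T[0],T[1]+[0,0,140]))
E
```

```text
[ 521.56 -331.77  256.95] 0.26664773316142787 [-0.7   0.09  1.43  0.01  1.42  0.65]
turn [7.04, -9.45, 25.6] shift [-62.0735, 70.3181, 103.771] rows>=3.9
```

Request:
send_rows --rows '[[[1.5, -2, 5.4], [-0.01, 0.011, 0.016], 1], [[3, -4, 11], [-0.023, 0.026, 0.038], 1], [[4.8, -6.5, 17.6], [-0.037, 0.042, 0.062], 1], [[6.2, -8.4, 22.7], [-0.05, 0.057, 0.084], 1], [[7, -9.45, 25.6], [-0.059, 0.067, 0.098], 1], [[7, -9.45, 25.6], [-0.062, 0.0703, 0.1037], 1], [[7, -9.45, 25.6], [-0.062, 0.0703, 0.1037], 1], [[7, -9.45, 25.6], [-0.062, 0.0703, 0.1037], 1]]'

```text
time_s: 31.5
position: [493.4, -426.1, 158.2]
tcp_rot: [[0.975, -0.224, 0.001], [-0.224, -0.975, -0.001], [0.001, 0.001, -1.0]]
ft_force: [-0.2, -0.4, -4.5]
finger_gap: 0.269
```

```bash
python3 - <<'E'
from go import *
A=cur();S=sensors.state();print(A[1],S['ft_force'],S['joints'])
print(rel(A,bay('plate')))
E
```

```text
[ 493.45 -426.12  158.21] [-0.21 -0.45 -4.48] [-0.83  0.33  1.33 -0.    1.48  0.97]
(array([ 0.04, -0.06,  0.08]), array([ -0.44,   0.29, 140.21]))
```

Request:
send_rows --rows '[[[0.04, -0.06, 0], [0, 0, 0.01], 1], [[0.04, -0.06, 0], [0, 0, 0.03], 1], [[0.04, -0.06, 0], [-0.0004, 0.0003, 0.055], 1], [[0.04, -0.06, 0], [-0.0004, 0.0003, 0.08], 1], [[0.04, -0.06, 0], [-0.0004, 0.0003, 0.1], 1], [[0.04, -0.06, 0], [-0.0004, 0.0003, 0.115], 1], [[0.04, -0.06, 0], [-0.0004, 0.0003, 0.125], 1], [[0.04, -0.06, 0], [-0.0004, 0.0003, 0.132], 1], [[0.04, -0.06, 0], [-0.0004, 0.0003, 0.136], 1], [[0.04, -0.06, 0], [-0.0004, 0.0003, 0.136], 1]]'

```text
time_s: 32.33
position: [493.3, -426.2, 22.2]
tcp_rot: [[0.975, -0.223, 0.0], [-0.223, -0.975, -0.0], [0.0, 0.0, -1.0]]
ft_force: [-0.5, 1.3, -5.6]
finger_gap: 0.275
```

Request:
send_rows --rows '[[[0, 0, 0], [0, 0, 0.001], 1], [[0, 0, 0], [0, 0, 0.002], 1], [[0, 0, 0], [0, 0, 0.002], 1]]'

```text
time_s: 32.58
position: [493.5, -426.5, 20.8]
tcp_rot: [[0.975, -0.223, 0.001], [-0.223, -0.975, -0.001], [0.001, 0.001, -1.0]]
ft_force: [0.5, -0.1, -5.5]
finger_gap: 0.27
```

Request:
send_rows --rows '[[[0, 0, 0], [0, 0, 0.0007], 1], [[0, 0, 0], [0, 0, 0.0014], 1], [[0, 0, 0], [0, 0, 0.0014], 1]]'

```text
time_s: 32.83
position: [493.5, -426.5, 19.5]
tcp_rot: [[0.975, -0.223, 0.001], [-0.223, -0.975, -0.001], [0.001, 0.001, -1.0]]
ft_force: [0.1, -0.1, -5.6]
finger_gap: 0.273
```

Request:
send_rows --rows '[[[0, 0, 0], [0, 0, 0.0007], 1], [[0, 0, 0], [0, 0, 0.0012], 1], [[0, 0, 0], [0, 0, 0.0012], 1]]'

```text
time_s: 33.08
position: [493.5, -426.4, 18.1]
tcp_rot: [[0.975, -0.223, 0.001], [-0.223, -0.975, -0.001], [0.001, 0.001, -1.0]]
ft_force: [0.1, -0.6, -5.2]
finger_gap: 0.274
```

Request:
send_rows --rows '[[[0, 0, 0], [0, 0, 0.0006], 1], [[0, 0, 0], [0, 0, 0.001], 1], [[0, 0, 0], [0, 0, 0.001], 1]]'

```text
time_s: 33.33
position: [493.5, -426.6, 17.4]
tcp_rot: [[0.975, -0.223, 0.001], [-0.223, -0.975, -0.001], [0.001, 0.001, -1.0]]
ft_force: [-2.1, 0.7, 0.8]
finger_gap: 0.274
```

Contact (load −5.2 → +0.8 N). Release and lift away.

Request:
send_rows --rows '[[[0, 0, 0], [0, 0, 0], 0.6], [[0, 0, 0], [0, 0, 0], 0.2], [[0, 0, 0], [0, 0, 0], 0], [[0, 0, 0], [0, 0, 0], 0], [[0, 0, 0], [0, 0, 0], 0], [[0, 0, 0], [0, 0, -0.005], 0], [[0, 0, 0], [0, 0, -0.02], 0], [[0, 0, 0], [0, 0, -0.045], 0], [[0, 0, 0], [0, 0, -0.08], -1], [[0, 0, 0], [0, 0, -0.12], -1], [[0, 0, 0], [0, 0, -0.16], -1], [[0, 0, 0], [0, 0, -0.2], -1]]'

```text
time_s: 34.33
position: [493.0, -426.0, 219.9]
tcp_rot: [[0.975, -0.223, 0.001], [-0.223, -0.975, -0.001], [0.002, 0.001, -1.0]]
ft_force: [1.0, -0.7, -0.4]
finger_gap: 0.996
```

```bash
python3 - <<'E'
from go import *
S=sensors.state();print(S['position'],S['time_s'],S['ft_force'],S['finger_gap'])
s=take('scene','z')
# dark plate & grey float masks in the tray vs. predicted (no more pictures)
R,p=TRAY
def poly(w,y):
    m=np.zeros((384,512),np.uint8);q=proj(s,[p+R@np.array([a,y+b,12]) for a,b in((-80,-w),(80,-w),(80,w),(-80,w))]);cv2.fillPoly(m,[np.round(q).astype(int)],1);return m>0
h=cv2.cvtColor(s['frame'],cv2.COLOR_RGB2HSV);tray=np.zeros((384,512),np.uint8)
cv2.fillPoly(tray,[np.round(proj(s,[p+R@np.array([a,b,35]) for a,b in((-95,-150),(95,-150),(95,150),(-95,150))])).astype(int)],1)
nonred=~(((h[...,0]<10)|(h[...,0]>170))&(h[...,1]>120))&(tray>0)
for n,w,y in(('plate',60,-75),('float',37.5,42.5)):
    m=poly(w,y);big=cv2.dilate(m.astype(np.uint8),np.ones((9,9)))>0
    o=np.argwhere(nonred&big);print(n,'iou',(m&nonred).sum()/((m|(nonred&big)).sum()),'centroid',o.mean(0)[::-1],np.argwhere(m).mean(0)[::-1])
# bystanders before/after
a=load('a','scene')['frame'].astype(int);d=np.abs(a-s['frame']).max(2)>40
for n,(x0,y0,x1,y1) in dict(mould=(236,165,275,232),tin=(222,180,240,207),scoop=(230,295,292,368),scanner=(286,188,398,306),brush=(358,153,378,197),mallet=(112,214,175,274),scraper=(208,248,252,290),teal=(220,138,260,174),pink=(238,105,268,140)).items(): print(n,int(d[y0:y1,x0:x1].sum()),(x1-x0)*(y1-y0))
cv2.imwrite('pics/z2.png',cv2.resize(s['frame'][...,::-1],(800,600)))
E
```

```text
[ 493.03 -425.98  219.94] 34.3333 [ 1.05 -0.66 -0.37] 0.9964297436370751
plate iou 0.9262329050973891 centroid [175.69 310.8 ] [175.47 310.81]
float iou 0.8419943820224719 centroid [210.01 283.52] [208.72 284.32]
mould 0 2613
tin 0 486
scoop 20 4526
scanner 0 13216
brush 0 880
mallet 1547 3780
scraper 380 1848
teal 89 1440
pink 0 1050
```

Request:
send_rows --rows '[[[0, 0, 0], [0, 0, -0.03], -1], [[0, 0, 0], [0, 0, -0.06], -1], [[0, 0, 0], [0, 0, -0.09], -1], [[0, 0, 0], [0, 0, -0.12], -1], [[0, 0, 0], [0, 0, -0.15], -1], [[0, 0, 0], [0, 0, -0.18], -1], [[0, 0, 0], [0, 0, -0.18], -1]]'

```text
time_s: 34.97
position: [492.9, -425.8, 415.7]
tcp_rot: [[0.975, -0.223, 0.014], [-0.223, -0.975, -0.015], [0.017, 0.012, -1.0]]
ft_force: [-0.1, -0.7, 0.9]
finger_gap: 0.996
```

```bash
python3 - <<'E'
from go import *
s=take('scene','y');a=load('a','scene')['frame'].astype(int);g=load('g','scene')['frame'].astype(int);d=(np.abs(a-s['frame']).max(2)>40)
d2=np.abs(g-s['frame']).max(2)>40
for n,(x0,y0,x1,y1) in dict(mallet=(112,214,175,274),scraper=(214,248,240,274),handle=(112,240,150,274),teal=(220,138,260,174),scoop=(230,295,292,368)).items():
    for k,q in(('a',d),('g',d2)):
        w=np.argwhere(q[y0:y1,x0:x1]);print(n,k,len(w),(w.min(0)+[y0,x0],w.max(0)+[y0,x0]) if len(w) else '')
S=sensors.state();print(proj(s,S['position']),S['ft_force'],S['time_s'],S['dq'])
E
```

```text
mallet a 42 (array([214, 117]), array([218, 127]))
mallet g 92 (array([214, 117]), array([235, 174]))
scraper a 15 (array([269, 214]), array([273, 218]))
scraper g 0 
handle a 0 
handle g 0 
teal a 94 (array([143, 220]), array([162, 226]))
teal g 117 (array([138, 220]), array([155, 230]))
scoop a 20 (array([295, 230]), array([299, 235]))
scoop g 0 
[[147.76 216.16]] [ 0.01 -0.72 -0.72] 35.0167 [ 0.    0.02  0.1   0.   -0.05 -0.  ]
```

Bystanders are unchanged; the remaining differences are the arm itself and the float and its handle. Handing in.

```bash
python3 -c "
from cell import robot;print(robot.hand_in())"
```

```text
the job is handed in; nothing more can be done
None
```

The job is done and handed in at 35 s of robot time. The float went first, then the strike-off plate. I lifted each off the drain board, held it still at the scanner's viewing pose for about 2 s, and laid it flat in its bay.

**Missed first grasp:** my first grasp of the float closed on air above the handle and moved nothing. In the scene and side pictures the fingertips showed about 38 mm short of where the TCP reading and the 17 mm tip extent put them. I allowed for that, and both grasps then worked. The first contact in the tray came within 1 mm of the height this predicted.

**Last checks:**
- **At the glass:** the TCP was within about 1 mm and 0.1° of the planned viewing pose. Outlines drawn from that plan matched both tools to about one pixel, though the handle outlines sat one to two pixels off.
- **In the tray:** contact force was at most about 4 N. The plate matched its expected outline in the bay with an overlap of 0.93. The float's overlap was 0.84; its handle hides part of the outline, and a picture showed it lying flat in the bay.
- **Everything else:** before-and-after scene pictures show no change to the mould, tin, brush, scanner or pink look-alike. The small differences near the mallet, turquoise look-alike, scraper and scoop are at the edges of their boxes. I put them down to the arm or float coming into view.
- **Not checked:** I could not view a final picture because the 12-picture limit was reached, so the final plate and bench checks were made by image code only.

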